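# Close a batch of portion pots in the lid press

### The arm

A 6-joint arm with a two-finger parallel gripper is mounted at the origin on the work surface. World frame = base frame: x ahead of the robot, y to its left, z up, the work surface at z = 0. Lengths are in m, angles in rad, forces in N, time in s.
With the tool pointing down it reaches from about 0.35 to 0.775 m from the base axis. Payload 7.3 kg.
Tool frame: the origin (TCP) lies at the very end of the fingers, on their centre line; the grasp point (between the pads) lies 19 mm behind it; z points along the fingers, y is the line along which they close (so a half turn about z gives the same grasp; the last joint's range is limited). The gripper opens to 92 mm and grips with 3 to 60 N. Pads are 19 mm wide; open, the fingers measure 130 mm over their backs; the gripper's body (75 mm by 190 mm) begins 47 mm behind the grasp point.
Start: joints at [-1.304, 0.342, 1.524, -0, 1.275, -0.146], TCP at [0.211, -0.481, 0.227] pointing down, gripper open.
Joint ranges: [-2.53, 2.53], [-0.77, 2.02], [0.04, 2.7], [-1, 4.14], [0.28, 2.66], [-3.11, 3.11]. Speed limits (rad/s): [2.57, 2.57, 3.14, 3.14, 3.14, 3.14].

### API

Orientations are given as [roll, pitch, yaw] about the fixed x, y, z axes, in that order (R = Rz(yaw) Ry(pitch) Rx(roll)).
In Python, from cell import telemetry, eyes, job gives the robot as it stands.
- The arm moves only by the tool apply_moves, never from a script. Its arguments are lists of equal length, an entry for each row: "delta_pos": the shift along the world's x, y, z each as a share of 0.4 m, from -1 to 1, a list of three; "dr": the turn, a rotation vector about the world's x, y, z each as a share of 0.5 rad, from -1 to 1, a list of three; "jaw": the opening, from 0 (shut) to 1 (fully open). A call has 1 to 8 rows; each row is the pose to reach, as a shift and turn from the pose commanded when the call began; what a row does not reach only later rows make up. A row lasts 1/12 s, in which the tool goes at most 41.7 mm and 7.16 degrees, less where a joint would pass 70% of its speed; a pose out of reach is approached as far as the arm can. A call with a number of a shift or a turn outside -1 to 1 is refused whole. A call with a gripper value outside its range is refused whole. The fingers move at their own pace and stop on an object; "force" is the grip in N (left out, the last holds). Time passes only in rows, so rows that repeat a pose let the fingers close. It gives the time, the measured TCP pose, the force, the opening and the grip force at its end, in the units of the state.
- telemetry.observe(): the state, without advancing time (a new reading comes with each control period).
- eyes.read_camera(name): name is "side" or "top" or "wrist"; returns the picture (384x512x3 uint8, red, green, blue); there is no depth.
- eyes.camera_model(name): a dict with "vertical_fov" (degrees; the focal length in pixels is half the picture's height over the tangent of half this angle, whatever the lens; pixels are square), "cx", "cy" (the principal point, pixels), "k1" (the pictures are not rectified: a ray, as slopes to the right and down, at radius r is drawn at 1 + k1 r^2 times it, then the intrinsics apply), "rvec" (rotation vector, rad) and "tvec" (3), from world to camera coordinates, as OpenCV has them; the wrist camera has in their place "hand_eye" (4x4, takes a point from camera to tool coordinates, whose origin is the TCP and whose axes are the flange's). Camera axes: x right, y down, z forward; pixel columns grow to the right and rows downward; lengths in m; the calibration is good to about 2 mm. A picture is of the moment at which its call begins: read the wrist's pose just before it. camera_model takes no time and is no camera call.
- job.hand_in(): hands the job in; it is judged then, once.
The state is a dict: "time": time; "qpos": joint angles; "qvel": joint speeds; "joint_efforts": joint torques, N m; "tool_pos": TCP position; "tool_rot": TCP orientation; "contact_force": force on the tool from outside, world axes, zero at the start; "torque": the same for the moment, N m; "opening": finger opening in m; "grip_force": force on a finger pad.
Only numpy, scipy, OpenCV 4.12 (cv2) and the standard library are available. Lean on these libraries where they do the work, as an engineer would, in place of code of your own. Each camera call takes 0.05 s, during which the arm holds its last target. There are 200 camera calls.

### The job

The lids of the portion pots on the blue tray are only set on: open the lid press, line all the pots up under it, each standing on a blue spot of its own, then swing the clamp handle right over until it locks and keep all the lids pressed at once for about three seconds. Swing the clamp fully open again and put the closed pots back on the tray in a straight, even row, upright and each on a pale spot of its own. Leave the clamp open and do not disturb the other things on the counter.

Things in the scene. Friction and masses are not known exactly. Their poses are not given: they have to be found in the camera images.
- pot1: round clear glass portion pot, cream lid, orange filling; body 54 mm diameter, 45 mm tall, then a press-in lid 50 mm across, 10 mm thick; 180 g. Origin: centre of underside, z up when standing. At the start the lid stands 6 mm proud over a red seal (61 mm overall); home, the red is hidden (55 mm). Grip it by the glass. 2 to 4 pots are present, absent ones read None
- pot2: round clear glass portion pot, dusty pink lid, dark brown filling; body 54 mm diameter, 45 mm tall, then a press-in lid 50 mm across, 10 mm thick; 180 g. Origin: centre of underside, z up when standing. At the start the lid stands 6 mm proud over a red seal (61 mm overall); home, the red is hidden (55 mm). Grip it by the glass. 2 to 4 pots are present, absent ones read None
- pot3: round clear glass portion pot, sand-coloured lid, light orange filling; body 54 mm diameter, 45 mm tall, then a press-in lid 50 mm across, 10 mm thick; 180 g. Origin: centre of underside, z up when standing. At the start the lid stands 6 mm proud over a red seal (61 mm overall); home, the red is hidden (55 mm). Grip it by the glass. 2 to 4 pots are present, absent ones read None
- pot4: round clear glass portion pot, taupe (grey-brown) lid, olive green filling; body 54 mm diameter, 45 mm tall, then a press-in lid 50 mm across, 10 mm thick; 180 g. Origin: centre of underside, z up when standing. At the start the lid stands 6 mm proud over a red seal (61 mm overall); home, the red is hidden (55 mm). Grip it by the glass. 2 to 4 pots are present, absent ones read None
- pot1_lid (a joint): press-in lid of pot1: 0 = standing 6 mm proud, 0.006 m = fully home; needs about 2 N of downward push to move and stays where it is left
- pot2_lid (a joint): press-in lid of pot2: 0 = standing 6 mm proud, 0.006 m = fully home; needs about 2 N of downward push to move and stays where it is left
- pot3_lid (a joint): press-in lid of pot3: 0 = standing 6 mm proud, 0.006 m = fully home; needs about 2 N of downward push to move and stays where it is left
- pot4_lid (a joint): press-in lid of pot4: 0 = standing 6 mm proud, 0.006 m = fully home; needs about 2 N of downward push to move and stays where it is left
- press: lid press, fixed on the counter. Origin on the counter under the middle of its row of spots; local y along the row, local x across it to the red hinge block. Aluminium bed 10 mm thick, x -65 to 160, y +-150 mm; four dark blue spots (44 mm) on it at x = 0, y = -96, -32, 32, 96 mm. Low fence behind the row: face at x = 29 mm, 6 mm above the bed. Hinge block x 81 to 151, y +-32, 98 mm high
- clamp_hinge (a point): hinge axis of the clamp arm, along the press's local y, at local x = 95, z = 75 mm. The arm carries the press bar at 95 mm from this axis: shut, the arm points level to local -x over the row of spots; open, arm and bar stand upright at local x about 70 to 140 mm, up to 190 mm high, clear of the row
- handle_pivot (a point): axis of the clamp handle (parallel to the press's local y), in the middle of the handle; 94 mm above the counter, at local x = 141 mm
- handle_knob (a point): centre of the red barrel knob (26 mm diameter, 32 mm long, along the press's local y) at the end of the 12 mm round handle bar (18 mm thick red sleeve below the knob), 110 mm from handle_pivot; it can be pinched from above along the press's local y and turns between the fingers
- handle (a joint): clamp handle: 0 = upright, clamp locked shut, bar pressing; grows as the knob swings towards the press's local +x and down, to 1.6 rad = level, clamp fully open. knob = pivot + 0.110 m x (sin q along local x, cos q up). Dead centre near 0.07, then it locks against a stop at 0. Friction 0.35 N m holds it where left; moving it takes 5 to 15 N at the knob. Starts shut, 0 to 0.25
- tray: low blue baking tray, fixed to the counter, 340 x 260 mm outside, floor 3 mm thick, rim 12 mm high and 6 mm thick; long side along its local x. Origin: centre of the underside. Four pale spots (44 mm discs, centres 70 mm apart) lie in a straight row on its long middle line, at local y = 0, x = -105, -35, +35, +105 mm
- dish: bystander: glass dish with cream lid, 136 mm across, 69 mm tall; origin centre of underside
- spice_jar: bystander: spice jar, 44 mm diameter, 85 mm tall; origin centre of underside
- pinch_bowl: bystander: small white bowl, 70 mm across, 30 mm tall; origin centre of underside
- mug: bystander: blue mug, 80 mm across, 90 mm tall; origin centre of underside
- spoon: bystander: spoon lying flat
- timer: bystander: white kitchen timer, 50 x 60 x 30 mm; origin centre of underside
- butter_box: bystander: yellow butter box, 60 x 110 x 45 mm; origin centre of underside
- press_bar: the clamp's sprung bar, orange on top with a black rubber face 250 x 26 mm, under the end of the clamp arm; origin: centre of its rubber face. Spring force about 16 N when it touches, up to 32 N in all

How it is judged:
By the outcome, as a careful person would: the job done as asked, in the order asked, and still so for the second after the job is handed in, with the robot touching nothing.
Of pot1, pot2, pot3, pot4 only 2 to 4 are there at a start; the rules pass over those that are not, and their reading is None.
At some moment in a run one of pot1, pot2, pot3, pot4 may be knocked a few centimetres aside while the robot is not near it.
It also fails if it takes over 210 s, if anything falls off the work surface, if the arm or the gripper's body presses on something with over 40 N, if the wrist force passes 120 N, or if a joint passes its speed limit or range.

## Working session

There is one attempt and no reset: what is moved stays moved. The work goes in short steps, Python scripts to look and compute and a tool call to move; the robot and the scene stay as the last step left them, time stands still between calls to the robot, and variables do not carry over. Pictures are saved under pics/ and viewed, at most 14 in all, crops included, and the job is handed in when it is done.

Besides the shell and the picture viewer there is one more tool, called after "Request:" in YAML: its name, and indented under it one key for each argument. apply_moves: Moves the arm, as the interface text tells. Its arguments: {"type":"object","properties":{"delta_pos":{"type":"array"},"dr":{"type":"array"},"jaw":{"type":"array"},"force":{"type":"number"}},"required":["delta_pos","dr","jaw"]}

```bash
mkdir -p pics; ls; cat > h.py <<'E'
import numpy as np, cv2
from cell import telemetry, eyes, job
from scipy.spatial.transform import Rotation as R
def K(m):
    f=192/np.tan(np.radians(m['vertical_fov'])/2)
    return np.array([[f,0,m['cx']],[0,f,m['cy']],[0,0,1.]])
def pose(name):
    m=eyes.camera_model(name)
    if 'rvec' in m:
        Rw=R.from_rotvec(m['rvec']).as_matrix().T; return m,Rw,-Rw@np.array(m['tvec'])
    s=telemetry.observe(); T=np.eye(4); T[:3,:3]=R.from_euler('xyz',s['tool_rot']).as_matrix(); T[:3,3]=s['tool_pos']
    T=T@np.array(m['hand_eye']); return m,T[:3,:3],T[:3,3]
def rays(name,px,P=None):
    m,Rw,c=P or pose(name); k=K(m)
    p=cv2.undistortPoints(np.array(px,float).reshape(-1,1,2),k,np.array([m['k1'],0,0,0,0.]))[:,0]
    return c,(Rw@np.c_[p,np.ones(len(p))].T).T
def onz(name,px,z,P=None):
    c,d=rays(name,px,P); return c+d*((z-c[2])/d[:,2])[:,None]
def proj(name,X,P=None):
    m,Rw,c=P or pose(name); Y=(np.array(X,float).reshape(-1,3)-c)@Rw
    return cv2.projectPoints(Y,np.zeros(3),np.zeros(3),K(m),np.array([m['k1'],0,0,0,0.]))[0][:,0]
def snap(name,f):
    P=pose(name); im=eyes.read_camera(name); cv2.imwrite('pics/'+f,im[:,:,::-1]); return im,P
E
python3 - <<'E'
from h import *
for n in('top','side','wrist'):
    im,P=snap(n,n+'0.png'); print(n,P[0]['vertical_fov'],P[0]['k1'],P[2].round(3),P[1][:,2].round(2))
print(telemetry.observe())
E
```

```text
pics
top 52.60632950837216 -0.092583719352585 [ 0.316 -0.036  1.394] [ 0.17  0.   -0.99]
side 53.13347804605314 -0.05359467987316856 [0.063 0.72  0.936] [ 0.39 -0.63 -0.67]
wrist 69.9394051658084 -0.004801141087071043 [ 0.271 -0.456  0.384] [-0.22 -0.1  -0.97]
{'time': 0.15, 'qpos': array([-1.30398419e+00,  3.42617185e-01,  1.52473068e+00, -4.12566878e-07,
        1.27537895e+00, -1.45997980e-01]), 'qvel': array([ 1.19986045e-03, -2.55597957e-03, -3.73390121e-03,  1.43227729e-03,
        1.25971083e-03,  8.65060529e-05]), 'joint_efforts': array([ 1.13348575e-03, -4.31470942e+01, -2.44351083e+01,  7.17115193e-02,
        5.37600671e-02, -8.09588096e-05]), 'tool_pos': array([ 0.21057205, -0.48062828,  0.22619967]), 'tool_rot': array([-3.14047050e+00, -1.64607437e-04,  4.12810146e-01]), 'contact_force': array([-0.17293247, -0.08460634,  0.58596612]), 'torque': array([-0.00291495,  0.03140728,  0.02205431]), 'grip_force': 0.0, 'opening': 0.09188776859088389}
```

View pics/top0.png

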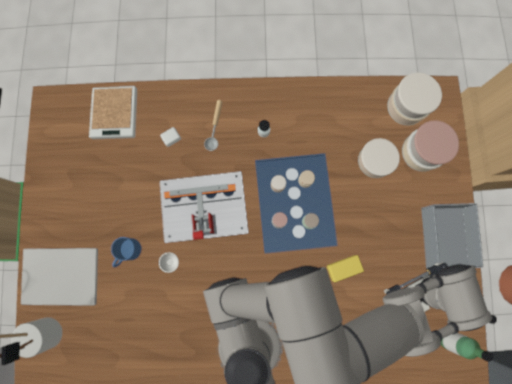

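View pics/side0.png

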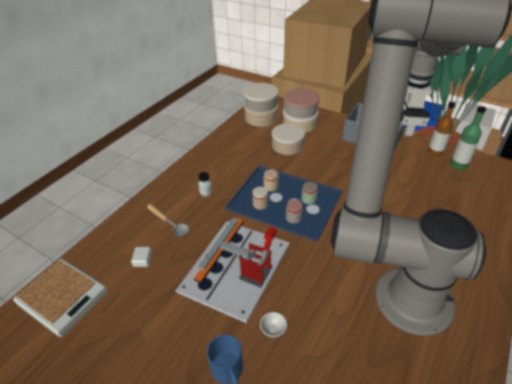

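Top view: image up is world +x and image left is world +y. All four pots are on the tray, at about (278,183), (306,178), (279,220) and (311,221). The pale spots are at x≈291–299 and the press is at (203,207) with its hinge towards the robot. The side view agrees, and the handle is upright (shut).

```bash
cat > seg.py <<'E'
from h import *
im=cv2.imread('pics/top0.png')[:,:,::-1]; P=pose('top')
hsv=cv2.cvtColor(np.ascontiguousarray(im),cv2.COLOR_RGB2HSV).astype(int); H,S,V=[hsv[:,:,i] for i in range(3)]
def blobs(m,roi,lo,hi):
    x0,y0,x1,y1=roi; a=np.zeros(m.shape,np.uint8); a[y0:y1,x0:x1]=m[y0:y1,x0:x1]
    n,l,st,c=cv2.connectedComponentsWithStats(a)
    return [(st[i,4],c[i],l==i) for i in range(1,n) if lo<=st[i,4]<=hi]
# tray
tr=((H>100)&(H<125)&(S>90)&(V<110)); 
b=blobs(tr,(245,140,350,265),500,99999); 
for a,c,mm in b:
    r=cv2.minAreaRect(np.argwhere(mm)[:,::-1].astype(np.float32)); bx=cv2.boxPoints(r); print('tray',a,r); w=onz('top',bx,.012,P); print(w.round(3), w.mean(0))
roi=(258,158,334,250)
for a,c,mm in blobs(~((H>95)&(H<130)&(S>60))&(V>90),roi,30,400): 
    print('onTray',a,c.round(1),im[mm].mean(0).round(),hsv[mm].mean(0).round(),onz('top',[c],.003,P)[0].round(3),onz('top',[c],.061,P)[0].round(3))
bed=(S<60)&(V>120)
for a,c,mm in blobs(bed,(155,165,252,248),500,99999):
    r=cv2.minAreaRect(np.argwhere(mm)[:,::-1].astype(np.float32)); bx=cv2.boxPoints(r); w=onz('top',bx,.010,P); print('bed',a,r,w.round(3), w.mean(0))
for a,c,mm in blobs((V<70)|((H>100)&(H<130)&(S>90)),(160,175,250,245),5,500): print('dark',a,c.round(1),onz('top',[c],.010,P)[0].round(3))
for a,c,mm in blobs((H<8)&(S>150),(180,205,225,245),5,900): print('red',a,c.round(1),onz('top',[c],.098,P)[0].round(3))
for a,c,mm in blobs((H<16)&(H>8)&(S>190)&(V>180),(155,175,250,205),5,900): print('orange',a,c.round(1),onz('top',[c],.1,P)[0].round(3))
t=cv2.imread('pics/top0.png')[140:265,150:345]; cv2.imwrite('pics/topc.png',cv2.resize(t,None,fx=4,fy=4,interpolation=cv2.INTER_CUBIC))
E
python3 seg.py
```

```text
onTray 39 [266.6 158.5] [102.  91.  91.] [ 69.  52. 108.] [ 0.664 -0.076  0.003] [ 0.65  -0.075  0.061]
onTray 310 [330.4 180.1] [123.  99.  81.] [ 36.  91. 126.] [ 0.578 -0.308  0.003] [ 0.567 -0.296  0.061]
onTray 255 [259.9 226.1] [120.  98.  84.] [ 39.  86. 123.] [ 0.416 -0.046  0.003] [ 0.412 -0.045  0.061]
onTray 153 [293.8 192.6] [169. 175. 180.] [101.  19. 180.] [ 0.535 -0.172  0.003] [ 0.526 -0.166  0.061]
onTray 238 [279.  219.8] [154. 136. 133.] [ 37.  44. 157.] [ 0.437 -0.115  0.003] [ 0.432 -0.111  0.061]
onTray 105 [319.1 247.9] [116.  99.  91.] [ 57.  68. 120.] [ 0.334 -0.254  0.003] [ 0.333 -0.245  0.061]
bed 4533 ((202.64022827148438, 206.76220703125), (63.49813461303711, 85.2531509399414), 83.6598129272461) [[ 0.592  0.327  0.01 ]
 [ 0.62   0.017  0.01 ]
 [ 0.39  -0.004  0.01 ]
 [ 0.363  0.298  0.01 ]] [0.49138896 0.15933206 0.01      ]
dark 15 [228.  192.8] [0.539 0.067 0.01 ]
dark 15 [210.5 194.7] [0.533 0.13  0.01 ]
dark 12 [192.1 196.8] [0.527 0.197 0.01 ]
dark 14 [175.9 198.7] [0.521 0.256 0.01 ]
red 35 [210.5 221.4] [0.429 0.12  0.098]
red 6 [194.  223.5] [0.423 0.175 0.098]
red 66 [198.  235.2] [0.384 0.162 0.098]
```

```bash
ls pics
```

```text
side0.png
top0.png
topc.png
wrist0.png
```

View pics/topc.png

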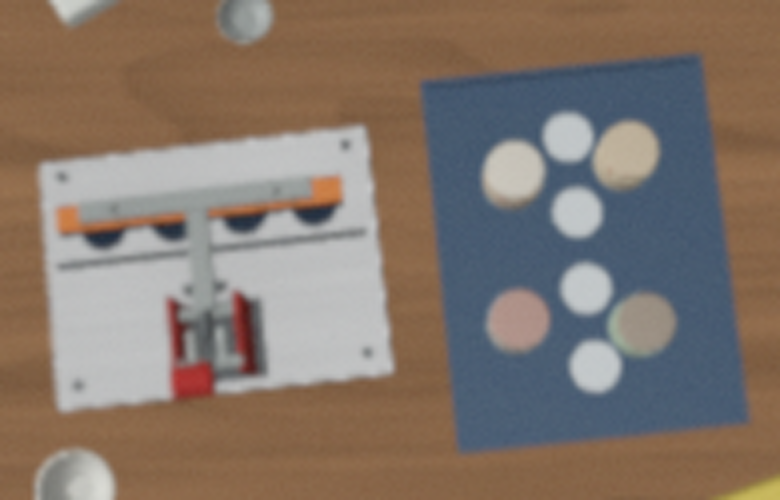

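The enlarged crop shows the bed with four dark spots under the bar, the handle upright, and the pale spots at crop (568,136), (577,212), (586,288) and (596,366). The pots are off their spots. I'll move over the tray and then the press for sharper wrist views.

Request:
apply_moves:
  delta_pos:
    - [0.475, 0.875, 0.335]
    - [0.475, 0.875, 0.335]
    - [0.475, 0.875, 0.335]
    - [0.475, 0.875, 0.335]
    - [0.475, 0.875, 0.335]
    - [0.475, 0.875, 0.335]
    - [0.475, 0.875, 0.335]
    - [0.475, 0.875, 0.335]
  dr:
    - [0, 0, -0.64]
    - [0, 0, -0.64]
    - [0, 0, -0.64]
    - [0, 0, -0.64]
    - [0, 0, -0.64]
    - [0, 0, -0.64]
    - [0, 0, -0.64]
    - [0, 0, -0.64]
  jaw: [1, 1, 1, 1, 1, 1, 1, 1]
  force: 20

```text
time: 0.82
tool_pos: [0.3613, -0.2019, 0.3335]
tool_rot: [3.141, -0.0, 0.092]
contact_force: [1.2, -1.0, 0.1]
opening: 0.0919
grip_force: 0.0
```

Request:
apply_moves:
  delta_pos:
    - [0.1, 0.175, 0.07]
    - [0.1, 0.175, 0.07]
    - [0.1, 0.175, 0.07]
    - [0.1, 0.175, 0.07]
    - [0.1, 0.175, 0.07]
    - [0.1, 0.175, 0.07]
  dr:
    - [0, 0, 0]
    - [0, 0, 0]
    - [0, 0, 0]
    - [0, 0, 0]
    - [0, 0, 0]
    - [0, 0, 0]
  jaw: [1, 1, 1, 1, 1, 1]

```text
time: 1.32
tool_pos: [0.4004, -0.1347, 0.3601]
tool_rot: [-3.141, 0.002, 0.091]
contact_force: [-0.2, 0.3, 0.5]
opening: 0.0918
grip_force: 0.0
```

```bash
python3 - <<'E'
from h import *
im,P=snap('wrist','w1.png'); s=telemetry.observe(); print(s['time'],s['tool_pos'],s['tool_rot'],s['contact_force'])
np.savez('w1.npz',Rw=P[1],c=P[2])
E
```

```text
1.3667 [ 0.40036451 -0.13488055  0.36012625] [-3.14111532e+00  1.45869670e-03  9.06170779e-02] [ 1.03359755 -0.34301087 -0.2394886 ]
```

View pics/w1.png

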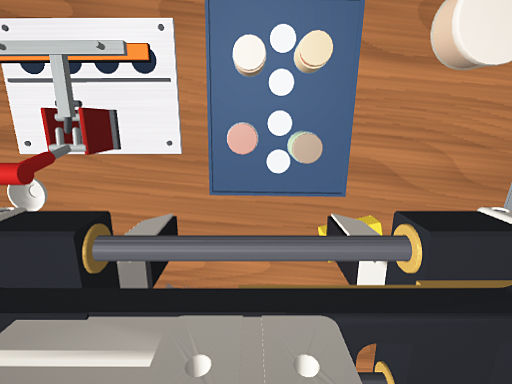

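The wrist view shows the tray clearly: lids at about (250,52), (315,48), (242,138) and (306,147), pale spots at x≈280. The press bed is at the left, partly cut off. Measuring the lids and pale spots here, then shifting over the press.

```bash
cat > m1.py <<'E'
from h import *
d=np.load('w1.npz'); P=(eyes.camera_model('wrist'),d['Rw'],d['c'])
im=cv2.imread('pics/w1.png'); k=6
hsv=cv2.cvtColor(im,cv2.COLOR_BGR2HSV).astype(int); H,S,V=[hsv[:,:,i] for i in range(3)]
m=np.zeros(V.shape,np.uint8); m[0:190,215:345]=(~((H>95)&(H<130)&(S>60)))[0:190,215:345]
n,l,st,c=cv2.connectedComponentsWithStats(m)
for i in range(1,n):
    if st[i,4]>200:
        q=l==i; print(st[i],c[i].round(1),im[q].mean(0).round(), 'spot',onz('wrist',[c[i]],.003,P)[0].round(4))
crop=cv2.resize(im[10:180,215:345],None,fx=k,fy=k,interpolation=cv2.INTER_CUBIC)
g=cv2.GaussianBlur(cv2.cvtColor(crop,cv2.COLOR_BGR2GRAY),(0,0),3)
cs=cv2.HoughCircles(g,cv2.HOUGH_GRADIENT,1,60,param1=80,param2=18,minRadius=65,maxRadius=110)
for x,y,r in cs[0]:
    u,v=215+(x+.5)/k-.5,10+(y+.5)/k-.5
    print((round(u,1),round(v,1)),round(r/k,1),im[int(v),int(u)],onz('wrist',[(u,v)],.064,P)[0].round(4),onz('wrist',[(u,v)],.003,P)[0].round(4))
    cv2.circle(crop,(int(x),int(y)),int(r),(0,0,255),2)
cv2.imwrite('pics/m1.png',cv2.resize(crop,None,fx=.58,fy=.58))
E
python3 m1.py
```

```text
[270  24  26  29 606] [282.5  37.9] [248. 245. 244.] spot [ 0.6068 -0.1689  0.003 ]
[ 294   30   40   43 1263] [313.1  51. ] [186. 216. 232.] spot [ 0.5914 -0.2236  0.003 ]
[ 233   34   33   43 1143] [249.   54.8] [219. 227. 233.] spot [ 0.5754 -0.1146  0.003 ]
[269  68  25  28 555] [281.   81.7] [247. 245. 243.] spot [ 0.5371 -0.1747  0.003 ]
[267 110  25  26 502] [279.4 122.7] [247. 244. 242.] spot [ 0.4672 -0.1799  0.003 ]
[227 122  31  33 805] [242. 138.] [164. 176. 223.] spot [ 0.4335 -0.1143  0.003 ]
[287 131  36  33 914] [304.8 146.8] [160. 179. 194.] spot [ 0.4282 -0.2322  0.003 ]
[266 149  24  24 448] [278.  160.9] [246. 243. 241.] spot [ 0.3975 -0.1854  0.003 ]
(np.float32(277.8), np.float32(161.0)) 11.8 [248 246 245] [ 0.4054 -0.1786  0.064 ] [ 0.3972 -0.1852  0.003 ]
(np.float32(242.2), np.float32(137.5)) 15.8 [165 179 230] [ 0.4382 -0.1164  0.064 ] [ 0.4345 -0.1146  0.003 ]
(np.float32(279.2), np.float32(122.7)) 12.4 [249 247 246] [ 0.4671 -0.1736  0.064 ] [ 0.4672 -0.1795  0.003 ]
(np.float32(284.0), np.float32(38.2)) 14.8 [249 247 246] [ 0.5901 -0.1665  0.064 ] [ 0.6067 -0.1715  0.003 ]
(np.float32(248.7), np.float32(55.3)) 16.7 [240 246 250] [ 0.5616 -0.1159  0.064 ] [ 0.5744 -0.1141  0.003 ]
(np.float32(280.7), np.float32(83.0)) 12.3 [250 248 247] [ 0.5268 -0.169   0.064 ] [ 0.535  -0.1742  0.003 ]
(np.float32(314.8), np.float32(46.5)) 17.9 [198 230 244] [ 0.583  -0.2143  0.064 ] [ 0.5987 -0.2256  0.003 ]
(np.float32(306.3), np.float32(147.3)) 15.6 [156 175 199] [ 0.4321 -0.2226  0.064 ] [ 0.4275 -0.2351  0.003 ]
```

View pics/m1.png

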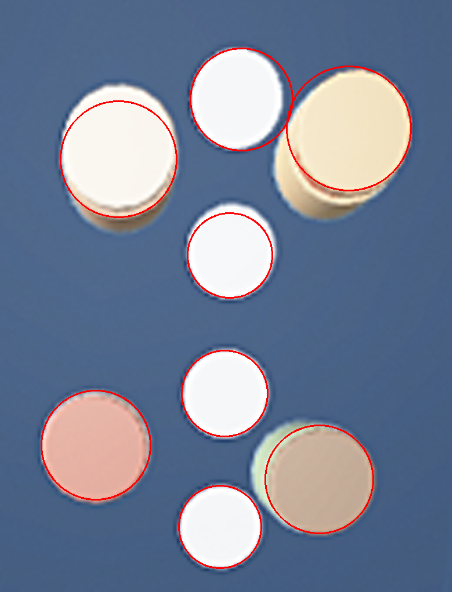

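Request:
apply_moves:
  delta_pos:
    - [0, 0.7, 0]
    - [0, 0.7, 0]
    - [0, 0.7, 0]
    - [0, 0.7, 0]
    - [0, 0.7, 0]
    - [0, 0.7, 0]
    - [0, 0.7, 0]
    - [0, 0.7, 0]
  dr:
    - [0, 0, 0]
    - [0, 0, 0]
    - [0, 0, 0]
    - [0, 0, 0]
    - [0, 0, 0]
    - [0, 0, 0]
    - [0, 0, 0]
    - [0, 0, 0]
  jaw: [0.7, 0.7, 0.7, 0.7, 0.7, 0.7, 0.7, 0.7]

```text
time: 2.03
tool_pos: [0.4007, 0.1493, 0.3602]
tool_rot: [-3.14, 0.001, 0.096]
contact_force: [-1.6, 0.1, 0.1]
opening: 0.0645
grip_force: 0.0
```

Request:
apply_moves:
  delta_pos:
    - [0, 0, 0]
    - [0, 0, 0]
    - [0, 0, 0]
  dr:
    - [0, 0, 0]
    - [0, 0, 0]
    - [0, 0, 0]
  jaw: [0.7, 0.7, 0.7]

```text
time: 2.28
tool_pos: [0.4013, 0.1446, 0.3606]
tool_rot: [3.141, 0.001, 0.09]
contact_force: [-0.0, 0.4, -0.2]
opening: 0.0641
grip_force: 0.0
```

```bash
python3 - <<'E'
from h import *
im,P=snap('wrist','w2.png'); s=telemetry.observe(); print(s['time'],s['tool_pos'],s['tool_rot'],s['contact_force'])
np.savez('w2.npz',Rw=P[1],c=P[2])
E
```

```text
2.3333 [0.4013847  0.14467962 0.36074664] [3.14119165e+00 2.21563032e-04 8.99003191e-02] [-0.14523043 -0.24935863  0.12397237]
```

View pics/w2.png

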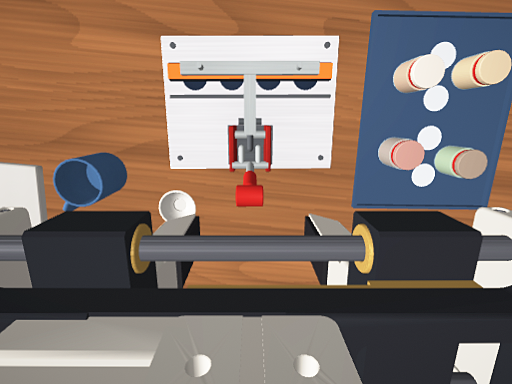

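m1 overlay: the Hough circles fit well except cream, whose circle sits about 4 px low. w2 shows the whole press: bed from (162,37) to (338,168), bar at y≈70, red knob at about (250,196), and all the pots again with their red seals. Fitting the press and triangulating the lids.

```bash
cat > m2.py <<'E'
from h import *
def PP(n): d=np.load(n+'.npz'); return (eyes.camera_model('wrist'),d['Rw'],d['c'])
P1,P2=PP('w1'),PP('w2')
for u in [(249,51.2),(315.3,47),(242.2,137.5),(306.3,147.3)]: print('lid w1',onz('wrist',[u],.064,P1)[0].round(4))
im=cv2.imread('pics/w2.png'); hsv=cv2.cvtColor(im,cv2.COLOR_BGR2HSV).astype(int); H,S,V=[hsv[:,:,i] for i in range(3)]
# bed
m=np.zeros(V.shape,np.uint8); m[25:185,150:348]=((S<50)&(V>150))[25:185,150:348]
n,l,st,c=cv2.connectedComponentsWithStats(m); i=1+np.argmax(st[1:,4])
q=np.argwhere(l==i)[:,::-1].astype(np.float32); hull=cv2.convexHull(q)[:,0]
w=onz('wrist',hull,.010,P2)[:,:2]; r=cv2.minAreaRect((w*1000).astype(np.float32)); print('bed',r)
# dark spots & knob
m=np.zeros(V.shape,np.uint8); m[74:92,170:330]=(V<110)[74:92,170:330]
n,l,st,c=cv2.connectedComponentsWithStats(m)
for i in range(1,n):
    if st[i,4]>30: print('dark',st[i],onz('wrist',[(st[i,0]+st[i,2]/2-.5,st[i,1]+st[i,3]-.5)],.010,P2)[0].round(4))
m=np.zeros(V.shape,np.uint8); m[183:210,228:272]=((H<8)&(S>150))[183:210,228:272]
n,l,st,c=cv2.connectedComponentsWithStats(m); i=1+np.argmax(st[1:,4]); print('knob',st[i],c[i])
for z in(.2,.204): print(onz('wrist',[c[i]],z,P2)[0].round(4))
# screws
m=np.zeros(V.shape,np.uint8); m[35:172,160:340]=((V<140)&(S<90))[35:172,160:340]
n,l,st,c=cv2.connectedComponentsWithStats(m)
for i in range(1,n):
    if 6<st[i,4]<60: print('screw',st[i,4],c[i].round(1),onz('wrist',[c[i]],.010,P2)[0].round(4))
cv2.imwrite('pics/m2.png',cv2.resize(im[30:200,370:512],None,fx=4,fy=4,interpolation=cv2.INTER_CUBIC)[:600])
E
python3 m2.py
```

```text
lid w1 [ 0.5674 -0.1159  0.064 ]
lid w1 [ 0.5824 -0.2151  0.064 ]
lid w1 [ 0.4382 -0.1164  0.064 ]
lid w1 [ 0.4321 -0.2225  0.064 ]
bed ((492.93975830078125, 155.34088134765625), (223.87045288085938, 300.6036071777344), 5.204023838043213)
dark [282  74  35   1  35] [0.552  0.0752 0.01  ]
dark [170  79  74  11 453] [0.513  0.2332 0.01  ]
dark [256  79  74  11 445] [0.5266 0.0833 0.01  ]
knob [235 183  29  24 594] [248.58080808 194.52020202]
[0.3811 0.1455 0.2   ]
[0.3822 0.1456 0.204 ]
screw 27 [172.5  44.9] [0.579  0.2941 0.01  ]
screw 27 [326.8  44.5] [0.6032 0.0347 0.01  ]
screw 13 [200.9  67.6] [0.5477 0.2446 0.01  ]
screw 45 [226.   79.2] [0.5329 0.2004 0.01  ]
screw 12 [322.5  80. ] [0.5469 0.0333 0.01  ]
screw 52 [271.3 141.3] [0.4343 0.1106 0.01  ]
screw 14 [228.  135.5] [0.4374 0.1902 0.01  ]
screw 18 [320.1 157.3] [0.4133 0.0172 0.01  ]
screw 17 [179.9 157.4] [0.3895 0.2764 0.01  ]
```

The bed fit gives 224×301 mm against 225×300 mm, so it's trustworthy: origin (0.540,0.160), local x = (-0.996,-0.091), with the tool yaw already matching. Next I tilt 0.35 rad for reach near the base and pinch the knob.

Request:
apply_moves:
  delta_pos:
    - [-0.072, 0, -0.2]
    - [-0.072, 0, -0.2]
    - [-0.072, 0, -0.2]
    - [-0.072, 0, -0.2]
    - [-0.072, 0, -0.44]
    - [-0.072, 0, -0.44]
    - [-0.072, 0, -0.44]
    - [-0.072, 0, -0.44]
  dr:
    - [-0.064, 0.7, 0]
    - [-0.064, 0.7, 0]
    - [-0.064, 0.7, 0]
    - [-0.064, 0.7, 0]
    - [-0.064, 0.7, 0]
    - [-0.064, 0.7, 0]
    - [-0.064, 0.7, 0]
    - [-0.064, 0.7, 0]
  jaw: [0.65, 0.65, 0.65, 0.65, 0.65, 0.65, 0.65, 0.65]

```text
time: 3.0
tool_pos: [0.3718, 0.1453, 0.1835]
tool_rot: [-3.141, 0.352, 0.091]
contact_force: [-0.7, -0.2, 0.8]
opening: 0.0598
grip_force: 0.0
```

Request:
apply_moves:
  delta_pos:
    - [0, 0, 0]
    - [0, 0, 0]
    - [0, 0, 0]
    - [0, 0, 0]
    - [0, 0, 0]
    - [0, 0, 0]
  dr:
    - [0, 0, 0]
    - [0, 0, 0]
    - [0, 0, 0]
    - [0, 0, 0]
    - [0, 0, 0]
    - [0, 0, 0]
  jaw: [0.2, 0.2, 0.2, 0.2, 0.2, 0.2]
  force: 20

```text
time: 3.5
tool_pos: [0.3731, 0.1451, 0.186]
tool_rot: [3.139, 0.349, 0.093]
contact_force: [1.1, -6.2, 5.6]
opening: 0.0321
grip_force: 20.0
```

```bash
python3 - <<'E'
from h import *
im,P=snap('side','s1.png'); s=telemetry.observe(); print({k:np.round(v,3) for k,v in s.items()})
cv2.imwrite('pics/s1c.png',cv2.resize(im[150:330,150:340,::-1],None,fx=3,fy=3,interpolation=cv2.INTER_CUBIC))
E
```

```text
{'time': np.float64(3.55), 'qpos': array([0.161, 0.366, 1.667, 0.022, 1.457, 1.633]), 'qvel': array([-0.001,  0.001, -0.001,  0.001,  0.   ,  0.   ]), 'joint_efforts': array([ 2.6020e+00, -3.8509e+01, -1.9597e+01,  1.8860e+00,  9.7700e-01,
        1.1000e-02]), 'tool_pos': array([0.373, 0.145, 0.186]), 'tool_rot': array([3.139, 0.349, 0.093]), 'contact_force': array([ 1.442, -6.907,  5.756]), 'torque': array([-0.819, -0.041,  0.353]), 'grip_force': np.float64(20.0), 'opening': np.float64(0.032)}
```

View pics/s1c.png

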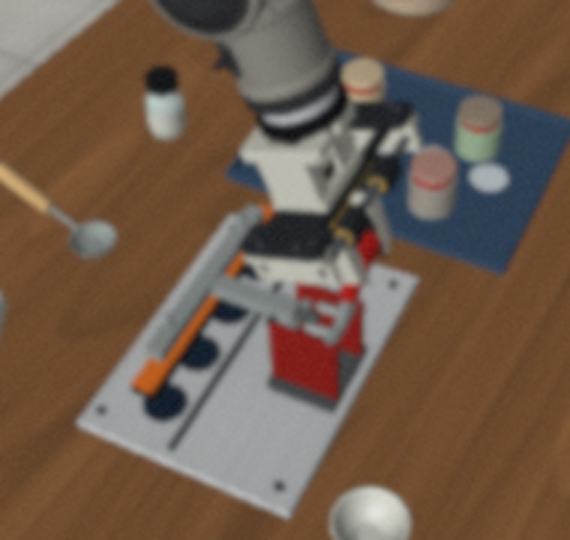

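Knob pinched: opening is 32 mm, the barrel's length. Swinging the handle open along its arc.

Request:
apply_moves:
  delta_pos:
    - [-0.032, -0.003, -0.008]
    - [-0.058, -0.005, -0.017]
    - [-0.082, -0.0075, -0.029]
    - [-0.106, -0.0095, -0.044]
    - [-0.127, -0.0115, -0.06]
    - [-0.147, -0.0135, -0.079]
    - [-0.1655, -0.015, -0.1]
    - [-0.181, -0.0165, -0.122]
  dr:
    - [0, 0, 0]
    - [0, 0, 0]
    - [0, 0, 0]
    - [0, 0, 0]
    - [0, 0, 0]
    - [0, 0, 0]
    - [0, 0, 0]
    - [0, 0, 0]
  jaw: [0.2, 0.2, 0.2, 0.2, 0.2, 0.2, 0.2, 0.2]

```text
time: 4.22
tool_pos: [0.3005, 0.1383, 0.137]
tool_rot: [3.139, 0.349, 0.093]
contact_force: [1.2, -8.0, 8.9]
opening: 0.0318
grip_force: 20.0
```

Request:
apply_moves:
  delta_pos:
    - [-0.0135, -0.001, -0.024]
    - [-0.025, -0.002, -0.049]
    - [-0.033, -0.003, -0.075]
    - [-0.039, -0.0035, -0.102]
    - [-0.043, -0.004, -0.129]
    - [-0.043, -0.004, -0.157]
    - [-0.043, -0.004, -0.163]
    - [-0.043, -0.004, -0.163]
  dr:
    - [0, 0, 0]
    - [0, 0, 0]
    - [0, 0, 0]
    - [0, 0, 0]
    - [0, 0, 0]
    - [0, 0, 0]
    - [0, 0, 0]
    - [0, 0, 0]
  jaw: [0.2, 0.2, 0.2, 0.2, 0.2, 0.2, 0.2, 0.2]

```text
time: 4.88
tool_pos: [0.2807, 0.1365, 0.0706]
tool_rot: [3.139, 0.356, 0.094]
contact_force: [-5.3, -9.8, -2.6]
opening: 0.0319
grip_force: 20.0
```

```bash
python3 - <<'E'
from h import *
im,P=snap('side','s2.png'); s=telemetry.observe(); print({k:np.round(v,3) for k,v in s.items()})
cv2.imwrite('pics/s2c.png',cv2.resize(im[150:330,150:340,::-1],None,fx=3,fy=3,interpolation=cv2.INTER_CUBIC))
E
```

```text
{'time': np.float64(4.933), 'qpos': array([0.177, 0.406, 2.029, 0.031, 1.062, 1.634]), 'qvel': array([ 0.   , -0.004,  0.001,  0.001,  0.002, -0.001]), 'joint_efforts': array([  2.145, -36.839, -17.33 ,   2.117,   0.171,  -0.08 ]), 'tool_pos': array([0.281, 0.136, 0.071]), 'tool_rot': array([3.139, 0.356, 0.094]), 'contact_force': array([-5.128, -9.776, -3.512]), 'torque': array([-1.17 ,  0.337,  0.39 ]), 'grip_force': np.float64(20.0), 'opening': np.float64(0.032)}
```

View pics/s2c.png

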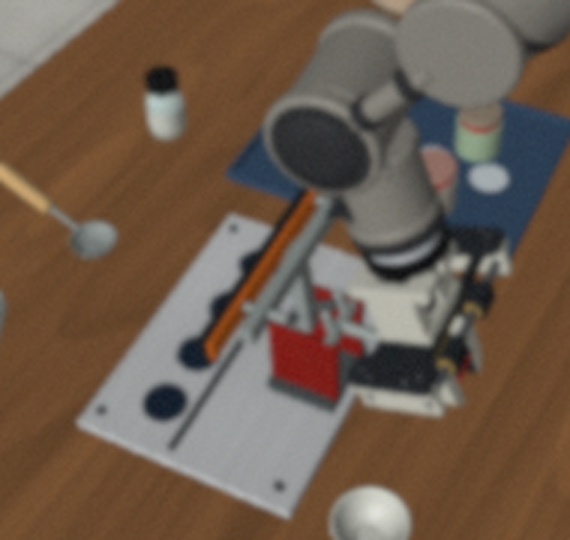

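Clamp is fully open: bar upright, knob height gives q≈1.6. Releasing, lifting, then turning to the diagonal, tilted grasp orientation (yaw 0.789) over the tray.

Request:
apply_moves:
  delta_pos:
    - [0, 0, 0]
    - [0, 0, 0]
    - [0, 0, 0]
    - [0, 0, 0.5]
    - [0, 0, 0.5]
    - [0, 0, 0.5]
    - [0, 0, 0.5]
    - [0, 0, 0.5]
  dr:
    - [0, 0, 0]
    - [0, 0, 0]
    - [0, 0, 0]
    - [0, 0, 0]
    - [0, 0, 0]
    - [0, 0, 0]
    - [0, 0, 0]
    - [0, 0, 0]
  jaw: [0.65, 0.65, 0.65, 0.65, 0.65, 0.65, 0.65, 0.65]

```text
time: 5.6
tool_pos: [0.283, 0.1382, 0.2741]
tool_rot: [-3.14, 0.348, 0.093]
contact_force: [1.9, -0.3, -0.2]
opening: 0.0596
grip_force: 0.0
```

Request:
apply_moves:
  delta_pos:
    - [0.4, -0.65, 0.1]
    - [0.4, -0.65, 0.1]
    - [0.4, -0.65, 0.1]
    - [0.4, -0.65, 0.1]
    - [0.4, -0.65, 0.1]
    - [0.4, -0.65, 0.1]
    - [0.4, -0.65, 0.1]
    - [0.4, -0.65, 0.1]
  dr:
    - [0, 0, 0.99]
    - [0, 0, 0.99]
    - [0, 0, 0.99]
    - [0, 0, 0.99]
    - [0, 0, 0.99]
    - [0, 0, 0.99]
    - [0, 0, 0.99]
    - [0, 0, 0.99]
  jaw: [1, 1, 1, 1, 1, 1, 1, 1]

```text
time: 6.27
tool_pos: [0.4448, -0.1259, 0.3114]
tool_rot: [3.139, 0.35, 0.584]
contact_force: [-1.1, -0.1, 0.0]
opening: 0.0917
grip_force: 0.0
```

Request:
apply_moves:
  delta_pos:
    - [0, 0, 0]
    - [0, 0, 0]
    - [0, 0, 0]
    - [0, 0, 0]
    - [0, 0, 0]
  dr:
    - [0, 0, 0.4]
    - [0, 0, 0.4]
    - [0, 0, 0.4]
    - [0, 0, 0.4]
    - [0, 0, 0.4]
  jaw: [1, 1, 1, 1, 1]

```text
time: 6.68
tool_pos: [0.4428, -0.1218, 0.3111]
tool_rot: [3.141, 0.351, 0.786]
contact_force: [0.2, -0.3, 0.4]
opening: 0.0919
grip_force: 0.0
```

```bash
python3 - <<'E'
from h import *
im,P=snap('wrist','w3.png'); s=telemetry.observe(); print({k:np.round(v,3) for k,v in s.items() if k!='joint_efforts'})
np.savez('w3.npz',Rw=P[1],c=P[2])
im,P=snap('top','t3.png')
E
```

```text
{'time': np.float64(6.733), 'qpos': array([-0.232,  0.294,  1.413, -0.298,  1.622,  0.565]), 'qvel': array([-0.002,  0.001,  0.001, -0.002, -0.003, -0.009]), 'tool_pos': array([ 0.443, -0.122,  0.311]), 'tool_rot': array([3.142, 0.351, 0.786]), 'contact_force': array([ 0.307,  0.673, -0.435]), 'torque': array([ 0.093, -0.12 , -0.056]), 'grip_force': np.float64(0.0), 'opening': np.float64(0.092)}
```

View pics/w3.png

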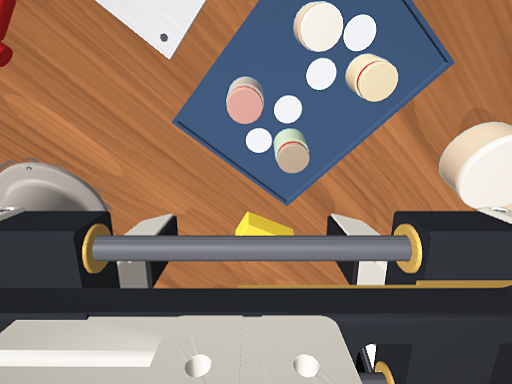

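w3 shows all four pots and the tray: lids at about (318,25), (377,80), (244,100) and (292,156), nothing moved. Checking the lid positions across the two views.

```bash
cat >> h.py <<'E'
def PP(n): d=np.load(n+'.npz'); return (eyes.camera_model('wrist'),d['Rw'],d['c'])
def lid(im,P,xy,z=.064,name='wrist',tol=20):
    u=proj(name,[*xy,z],P)[0]
    for _ in range(2):
        x,y=np.round(u).astype(int)
        if not(3<x<508 and 3<y<380): return None
        c=np.median(im[y-3:y+4,x-3:x+4].reshape(-1,3),0)
        m=(np.abs(im.astype(int)-c).max(2)<tol).astype(np.uint8)
        m=cv2.morphologyEx(m,cv2.MORPH_OPEN,np.ones((3,3),np.uint8))
        n,l=cv2.connectedComponents(m); 
        if l[y,x]==0: return None
        q=np.argwhere(l==l[y,x])[:,::-1].astype(np.float32)
        (u0,ax,_)=cv2.fitEllipse(cv2.convexHull(q)); u=np.array(u0)
    w=onz(name,[u],z,P)[0]; return w[:2].round(4),u.round(1),np.round(ax,1)
E
python3 - <<'E'
from h import *
g={'1':(.5674,-.1159),'3':(.5824,-.2151),'2':(.4382,-.1164),'4':(.4321,-.2225)}
for n in('w1','w3'):
    P=PP(n); im=cv2.imread(f'pics/{n}.png')
    for k,v in g.items(): print(n,k,lid(im,P,v))
P=PP('w3')
print(proj('wrist',[[.6068,-.1689,.003],[.5371,-.1747,.003],[.4672,-.1799,.003],[.3975,-.1854,.003],[.5489,.064,.01]],P).round(1))
im=cv2.imread('pics/w3.png')
for u in [(360,33),(321,74),(288,109),(259,140)]:
    w=onz('wrist',[u],.003,P)[0][:2]; print(lid(im,P,w,.003))
E
```

```text
w1 1 (array([ 0.5666, -0.1151]), array([248.4,  51.7]), array([31.7, 34.2]))
w1 3 (array([ 0.5797, -0.2127]), array([313.5,  48.8]), array([32. , 41.3]))
w1 2 (array([ 0.4365, -0.1157]), array([241.6, 138.5]), array([28.5, 29.5]))
w1 4 (array([ 0.4316, -0.2238]), array([307. , 147.7]), array([28.6, 29.6]))
w3 1 (array([ 0.5672, -0.1148]), array([321.6,  26.9]), array([40.1, 48.8]))
w3 3 (array([ 0.5828, -0.2156]), array([378.4,  81. ]), array([33.6, 43.6]))
w3 2 (array([ 0.4367, -0.1153]), array([244.3, 105.7]), array([34.3, 34.8]))
w3 4 (array([ 0.4322, -0.2234]), array([293.1, 158. ]), array([27.6, 31.3]))
[[359.2  32.6]
 [321.   73.7]
 [287.6 109.1]
 [258.6 140.1]
 [199.9 -95.3]]
(array([ 0.6071, -0.1687]), array([359.3,  32.3]), array([29.9, 37.6]))
(array([ 0.5369, -0.1743]), array([320.7,  73.6]), array([27.9, 32.2]))
(array([ 0.4671, -0.1798]), array([287.5, 109.1]), array([25.8, 28. ]))
(array([ 0.397 , -0.1851]), array([258.3, 140.1]), array([23.5, 25. ]))
```

Both views agree to about 1 mm. pot1 is at (.567,-.115), and the tilt goes to 0.45 rad so the gripper body clears the upright bar. Picking pot1 first.

Request:
apply_moves:
  delta_pos:
    - [0.295, 0.0025, -0.4]
    - [0.295, 0.0025, -0.4]
    - [0.295, 0.0025, -0.4]
    - [0.295, 0.0025, -0.4]
    - [0.295, 0.0025, -0.4]
    - [0.295, 0.0025, -0.4]
    - [0.295, 0.0025, -0.4]
  dr:
    - [-0.142, 0.141, 0]
    - [-0.142, 0.141, 0]
    - [-0.142, 0.141, 0]
    - [-0.142, 0.141, 0]
    - [-0.142, 0.141, 0]
    - [-0.142, 0.141, 0]
    - [-0.142, 0.141, 0]
  jaw: [1, 1, 1, 1, 1, 1, 1]

```text
time: 7.37
tool_pos: [0.5602, -0.1208, 0.1487]
tool_rot: [-3.137, 0.454, 0.789]
contact_force: [-0.6, -0.1, 0.1]
opening: 0.0917
grip_force: 0.0
```

```bash
python3 - <<'E'
from h import *
im,P=snap('wrist','w4.png'); s=telemetry.observe(); print(np.round(s['tool_pos'],4),np.round(s['tool_rot'],3)); np.savez('w4.npz',Rw=P[1],c=P[2])
im=cv2.imread('pics/w4.png')
print(proj('wrist',[.567,-.115,.064],P)); print(lid(im,P,(.567,-.115)))
L=R.from_euler('xyz',s['tool_rot']).as_matrix(); print(L[:,2]*.019, L.round(3))
E
```

```text
[ 0.5605 -0.121   0.1508] [-3.14   0.453  0.788]
[[251.64192356 145.55256401]]
(array([ 0.5675, -0.1197]), array([256. , 148.7]), array([56.6, 74. ]))
[-0.00587603 -0.00587223 -0.01708769] [[ 0.634  0.708 -0.309]
 [ 0.637 -0.706 -0.309]
 [-0.437 -0.001 -0.899]]
```

Request:
apply_moves:
  delta_pos:
    - [0, 0, -0.09]
    - [0, 0, -0.17]
    - [0, 0, -0.23]
    - [0, 0, -0.28]
    - [0, 0, -0.31]
    - [0, 0, -0.325]
    - [0, 0, -0.325]
  dr:
    - [0, 0, 0]
    - [0, 0, 0]
    - [0, 0, 0]
    - [0, 0, 0]
    - [0, 0, 0]
    - [0, 0, 0]
    - [0, 0, 0]
  jaw: [1, 1, 1, 1, 1, 1, 1]

```text
time: 8.0
tool_pos: [0.5607, -0.1211, 0.0215]
tool_rot: [3.141, 0.451, 0.787]
contact_force: [-0.2, -0.2, -0.1]
opening: 0.0917
grip_force: 0.0
```

Request:
apply_moves:
  delta_pos:
    - [0, 0, 0]
    - [0, 0, 0]
    - [0, 0, 0]
    - [0, 0, 0]
    - [0, 0, 0]
    - [0, 0, 0]
    - [0, 0, 0]
    - [0, 0, 0]
  dr:
    - [0, 0, 0]
    - [0, 0, 0]
    - [0, 0, 0]
    - [0, 0, 0]
    - [0, 0, 0]
    - [0, 0, 0]
    - [0, 0, 0]
    - [0, 0, 0]
  jaw: [0.5, 0.5, 0.5, 0.5, 0.5, 0.5, 0.5, 0.5]
  force: 15

```text
time: 8.67
tool_pos: [0.5607, -0.121, 0.0211]
tool_rot: [-3.141, 0.452, 0.788]
contact_force: [-0.2, -0.4, 1.8]
opening: 0.0535
grip_force: 15.0
```

Request:
apply_moves:
  delta_pos:
    - [0, 0, 0.03]
    - [0, 0, 0.07]
    - [0, 0, 0.13]
    - [0, 0, 0.2]
    - [0, 0, 0.25]
    - [0, 0, 0.25]
  dr:
    - [0, 0, 0]
    - [0, 0, 0]
    - [0, 0, 0]
    - [0, 0, 0]
    - [0, 0, 0]
    - [0, 0, 0]
  jaw: [0.5, 0.5, 0.5, 0.5, 0.5, 0.5]

```text
time: 9.17
tool_pos: [0.5629, -0.1214, 0.1258]
tool_rot: [3.134, 0.447, 0.785]
contact_force: [0.6, -0.1, -2.0]
opening: 0.0536
grip_force: 15.0
```

```bash
python3 - <<'E'
from h import *
im,P=snap('wrist','w5.png'); s=telemetry.observe(); print(np.round(s['tool_pos'],4),np.round(s['tool_rot'],3),s['opening'],s['grip_force'],s['contact_force'])
E
```

```text
[ 0.5619 -0.1211  0.1233] [3.137 0.448 0.786] 0.053481466822575555 14.999500662088394 [-0.33843884  0.52187245 -1.85641782]
```

View pics/w5.png

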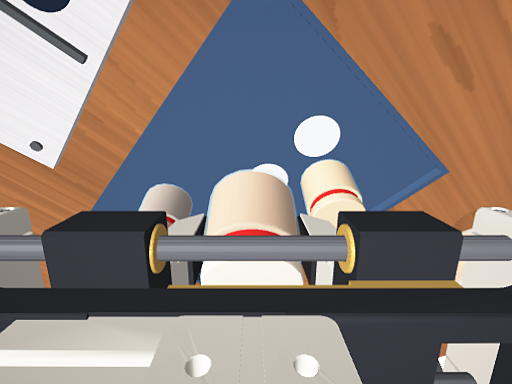

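pot1 is held squarely (opening 53.5 mm) with its red seal visible. I'll carry it to spot S1 and approach and retreat along the tool axis.

Request:
apply_moves:
  delta_pos:
    - [0.036, 0.525, 0]
    - [0.036, 0.525, 0]
    - [0.036, 0.525, 0]
    - [0.036, 0.525, 0]
    - [0.036, 0.525, 0]
    - [0.036, 0.525, 0]
    - [0.036, 0.525, 0]
    - [0.036, 0.525, 0]
  dr:
    - [0, 0, 0]
    - [0, 0, 0]
    - [0, 0, 0]
    - [0, 0, 0]
    - [0, 0, 0]
    - [0, 0, 0]
    - [0, 0, 0]
    - [0, 0, 0]
  jaw: [0.5, 0.5, 0.5, 0.5, 0.5, 0.5, 0.5, 0.5]

```text
time: 9.88
tool_pos: [0.5744, 0.0889, 0.1194]
tool_rot: [-3.14, 0.454, 0.789]
contact_force: [0.3, -0.2, -1.6]
opening: 0.0533
grip_force: 15.0
```

```bash
python3 - <<'E'
from h import *
im,P=snap('wrist','w6.png'); np.savez('w6.npz',Rw=P[1],c=P[2]); s=telemetry.observe(); print(np.round(s['tool_pos'],4),np.round(s['tool_rot'],3),s['opening'])
S=[[.5489,.064,.01],[.5431,.1277,.01],[.5373,.1915,.01],[.5315,.2552,.01]]
print(proj('wrist',S,P).round(1))
hsv=cv2.cvtColor(im,cv2.COLOR_RGB2HSV).astype(int); m=((hsv[:,:,2]<110)&(hsv[:,:,0]>100)&(hsv[:,:,0]<130)&(hsv[:,:,1]>80)).astype(np.uint8); m[205:]=0
n,l,st,c=cv2.connectedComponentsWithStats(m)
for i in range(1,n):
    if st[i,4]>200:
        e=cv2.fitEllipse(cv2.convexHull(np.argwhere(l==i)[:,::-1].astype(np.float32))); print(st[i],np.round(e[0],1),onz('wrist',[e[0]],.01,P)[0].round(4))
E
```

```text
[0.5746 0.088  0.1198] [-3.14   0.454  0.788] 0.05355397652169396
[[250.1 171.3]
 [196.  134.7]
 [129.1  89.3]
 [ 44.8  32.2]]
[  11    0   67   65 3179] [43.9 29.7] [0.5327 0.2562 0.01  ]
[ 102   61   55   53 2219] [129.   87.3] [0.5387 0.1924 0.01  ]
[ 173  112   48   43 1584] [196.5 133.1] [0.5446 0.1284 0.01  ]
[230 153  43  20 560] [251.  170.3] [0.5504 0.0643 0.01  ]
```

View pics/w6.png

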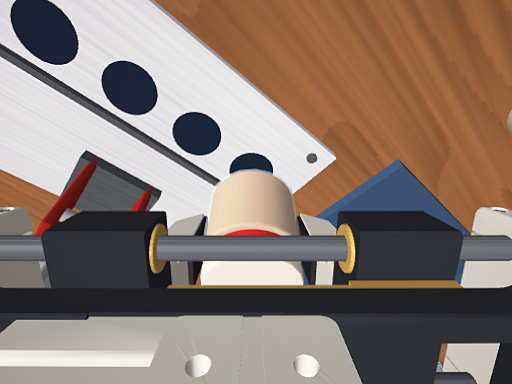

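The spot ellipses in w6 are at (251,170), (196.5,133), (129,87) and (44,30), within 1.5 mm of the bed-fit prediction; I'll use these measured values. Lowering onto S1.

Request:
apply_moves:
  delta_pos:
    - [-0.025, -0.0245, -0.076]
    - [-0.046, -0.045, -0.14]
    - [-0.06, -0.059, -0.183]
    - [-0.069, -0.068, -0.21]
    - [-0.074, -0.0725, -0.224]
    - [-0.075, -0.0735, -0.228]
    - [-0.075, -0.0735, -0.228]
  dr:
    - [0, 0, 0]
    - [0, 0, 0]
    - [0, 0, 0]
    - [0, 0, 0]
    - [0, 0, 0]
    - [0, 0, 0]
    - [0, 0, 0]
  jaw: [0.5, 0.5, 0.5, 0.5, 0.5, 0.5, 0.5]

```text
time: 10.52
tool_pos: [0.5453, 0.0587, 0.0297]
tool_rot: [-3.141, 0.451, 0.786]
contact_force: [-0.2, 0.5, -1.8]
opening: 0.0536
grip_force: 15.0
```

Request:
apply_moves:
  delta_pos:
    - [0, 0, -0.001]
    - [0, 0, -0.001]
    - [0, 0, -0.001]
    - [0, 0, -0.001]
    - [0, 0, -0.001]
  dr:
    - [0, 0, 0]
    - [0, 0, 0]
    - [0, 0, 0]
    - [0, 0, 0]
    - [0, 0, 0]
  jaw: [0.7, 0.7, 0.7, 0.7, 0.7]

```text
time: 10.93
tool_pos: [0.5454, 0.0598, 0.0297]
tool_rot: [3.141, 0.451, 0.788]
contact_force: [-0.5, -0.1, 1.0]
opening: 0.0641
grip_force: 0.0
```

Request:
apply_moves:
  delta_pos:
    - [0.025, 0.025, 0.076]
    - [0.05, 0.05, 0.15]
    - [0.077, 0.077, 0.225]
    - [0.077, 0.077, 0.225]
    - [0.077, 0.077, 0.225]
    - [0.077, 0.077, 0.225]
  dr:
    - [0, 0, 0]
    - [0, 0, 0]
    - [0, 0, 0]
    - [0, 0, 0]
    - [0, 0, 0]
    - [0, 0, 0]
  jaw: [0.7, 0.7, 0.7, 0.7, 0.7, 0.7]

```text
time: 11.43
tool_pos: [0.5753, 0.0904, 0.1186]
tool_rot: [-3.14, 0.452, 0.788]
contact_force: [-0.2, 0.8, -0.3]
opening: 0.0642
grip_force: 0.0
```

```bash
python3 - <<'E'
from h import *
im,P=snap('wrist','w7.png'); np.savez('w7.npz',Rw=P[1],c=P[2]); s=telemetry.observe(); print(s['time'],np.round(s['tool_pos'],4),np.round(s['tool_rot'],3),s['opening'])
im=im[:,:,::-1]; print(proj('wrist',[[.5505,.0645,.071],[.5505,.0645,.01]],P)); print(lid(im,P,(.5505,.0645),.071))
a=snap('top','t7.png')
E
```

```text
11.4833 [0.5749 0.0901 0.1181] [-3.14   0.454  0.789] 0.06416682406435775
[[251.18925404 215.55109082]
 [251.33635646 172.10437307]]
(array([0.52  , 0.1876]), array([ 91.6, 147.1]), array([117.9, 399.8]))
```

View pics/w7.png

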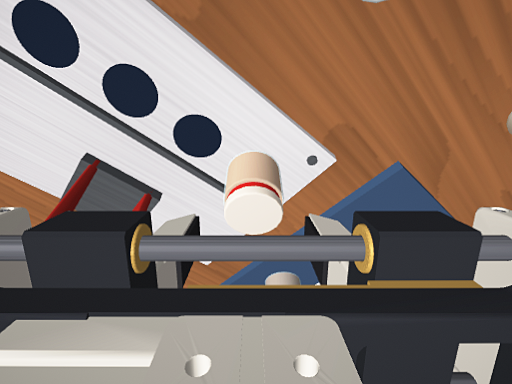

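pot1 stands upright on S1 with its lid at (253,212), about where predicted. Moving to a view pose over the tray and re-measuring the rest.

Request:
apply_moves:
  delta_pos:
    - [0, -0.25, 0.25]
    - [0, -0.25, 0.25]
    - [0, -0.25, 0.25]
    - [0, -0.25, 0.25]
  dr:
    - [0, 0, 0]
    - [0, 0, 0]
    - [0, 0, 0]
    - [0, 0, 0]
  jaw: [1, 1, 1, 1]

```text
time: 11.87
tool_pos: [0.5762, -0.0134, 0.2223]
tool_rot: [3.138, 0.451, 0.783]
contact_force: [0.6, 0.4, 1.0]
opening: 0.0862
grip_force: 0.0
```

Request:
apply_moves:
  delta_pos:
    - [-0.337, -0.275, 0.23]
    - [-0.337, -0.275, 0.23]
    - [-0.337, -0.275, 0.23]
    - [-0.337, -0.275, 0.23]
    - [-0.337, -0.275, 0.23]
    - [-0.337, -0.275, 0.23]
    - [-0.337, -0.275, 0.23]
    - [-0.337, -0.275, 0.23]
  dr:
    - [0, 0, 0]
    - [0, 0, 0]
    - [0, 0, 0]
    - [0, 0, 0]
    - [0, 0, 0]
    - [0, 0, 0]
    - [0, 0, 0]
    - [0, 0, 0]
  jaw: [1, 1, 1, 1, 1, 1, 1, 1]

```text
time: 12.53
tool_pos: [0.4411, -0.1192, 0.3101]
tool_rot: [-3.139, 0.452, 0.789]
contact_force: [-0.2, -0.9, -0.5]
opening: 0.0921
grip_force: 0.0
```

```bash
cat > look.py <<'E'
from h import *
import sys,json
n=sys.argv[1]; g=json.loads(sys.argv[2]); z=float(sys.argv[3]) if len(sys.argv)>3 else .064
im,P=snap('wrist',n+'.png'); np.savez(n+'.npz',Rw=P[1],c=P[2]); s=telemetry.observe(); im=im[:,:,::-1]
print(s['time'],np.round(s['tool_pos'],4),np.round(s['tool_rot'],3))
for k,v in g.items(): print(k,proj('wrist',[*v,z],P)[0].round(1),lid(im,P,v,z))
E
python3 look.py w8 '{"2":[0.437,-0.1155],"3":[0.5825,-0.2153],"4":[0.432,-0.2235]}'
```

```text
12.5833 [ 0.4413 -0.119   0.3098] [-3.139  0.452  0.789]
2 [247.   87.7] (array([ 0.4372, -0.115 ]), array([246.8,  87.3]), array([35.7, 37.4]))
3 [387.8  61.9] (array([ 0.5824, -0.2161]), array([388. ,  62.5]), array([33.9, 47.2]))
4 [296.3 141.8] (array([ 0.4319, -0.2236]), array([296.3, 141.8]), array([27.3, 32.5]))
```

Request:
apply_moves:
  delta_pos:
    - [0.339, -0.255, -0.4]
    - [0.339, -0.255, -0.4]
    - [0.339, -0.255, -0.4]
    - [0.339, -0.255, -0.4]
    - [0.339, -0.255, -0.4]
    - [0.339, -0.255, -0.4]
    - [0.339, -0.255, -0.4]
    - [0.339, -0.255, -0.4]
  dr:
    - [0, 0, 0]
    - [0, 0, 0]
    - [0, 0, 0]
    - [0, 0, 0]
    - [0, 0, 0]
    - [0, 0, 0]
    - [0, 0, 0]
    - [0, 0, 0]
  jaw: [1, 1, 1, 1, 1, 1, 1, 1]

```text
time: 13.25
tool_pos: [0.5763, -0.2208, 0.1475]
tool_rot: [-3.135, 0.454, 0.791]
contact_force: [0.4, -0.3, 1.0]
opening: 0.0913
grip_force: 0.0
```

Request:
apply_moves:
  delta_pos:
    - [0, 0, -0.09]
    - [0, 0, -0.17]
    - [0, 0, -0.23]
    - [0, 0, -0.28]
    - [0, 0, -0.31]
    - [0, 0, -0.325]
    - [0, 0, -0.325]
  dr:
    - [0, 0, 0]
    - [0, 0, 0]
    - [0, 0, 0]
    - [0, 0, 0]
    - [0, 0, 0]
    - [0, 0, 0]
    - [0, 0, 0]
  jaw: [1, 1, 1, 1, 1, 1, 1]

```text
time: 13.83
tool_pos: [0.5765, -0.2208, 0.021]
tool_rot: [-3.14, 0.452, 0.789]
contact_force: [0.2, 0.1, 0.0]
opening: 0.0915
grip_force: 0.0
```

Request:
apply_moves:
  delta_pos:
    - [0, 0, 0]
    - [0, 0, 0]
    - [0, 0, 0]
    - [0, 0, 0]
    - [0, 0, 0]
    - [0, 0, 0]
    - [0, 0, 0]
    - [0, 0, 0]
  dr:
    - [0, 0, 0]
    - [0, 0, 0]
    - [0, 0, 0]
    - [0, 0, 0]
    - [0, 0, 0]
    - [0, 0, 0]
    - [0, 0, 0]
    - [0, 0, 0]
  jaw: [0.5, 0.5, 0.5, 0.5, 0.5, 0.5, 0.5, 0.5]
  force: 15

```text
time: 14.5
tool_pos: [0.5767, -0.2216, 0.0215]
tool_rot: [-3.141, 0.452, 0.788]
contact_force: [0.1, 1.1, 1.3]
opening: 0.0538
grip_force: 15.0
```

Request:
apply_moves:
  delta_pos:
    - [0, 0, 0.03]
    - [0, 0, 0.07]
    - [0, 0, 0.13]
    - [0, 0, 0.2]
    - [0, 0, 0.25]
    - [0, 0, 0.25]
  dr:
    - [0, 0, 0]
    - [0, 0, 0]
    - [0, 0, 0]
    - [0, 0, 0]
    - [0, 0, 0]
    - [0, 0, 0]
  jaw: [0.5, 0.5, 0.5, 0.5, 0.5, 0.5]

```text
time: 15.0
tool_pos: [0.5789, -0.2224, 0.1267]
tool_rot: [3.133, 0.448, 0.784]
contact_force: [0.3, 0.1, -1.6]
opening: 0.054
grip_force: 15.0
```

Request:
apply_moves:
  delta_pos:
    - [-0.0165, 0.9375, -0.006]
    - [-0.0165, 0.9375, -0.006]
    - [-0.0165, 0.9375, -0.006]
    - [-0.0165, 0.9375, -0.006]
    - [-0.0165, 0.9375, -0.006]
    - [-0.0165, 0.9375, -0.006]
    - [-0.0165, 0.9375, -0.006]
    - [-0.0165, 0.9375, -0.006]
  dr:
    - [0, 0, 0]
    - [0, 0, 0]
    - [0, 0, 0]
    - [0, 0, 0]
    - [0, 0, 0]
    - [0, 0, 0]
    - [0, 0, 0]
    - [0, 0, 0]
  jaw: [0.5, 0.5, 0.5, 0.5, 0.5, 0.5, 0.5, 0.5]

```text
time: 15.67
tool_pos: [0.57, 0.1137, 0.1183]
tool_rot: [-3.14, 0.452, 0.788]
contact_force: [1.5, 0.4, -1.5]
opening: 0.0536
grip_force: 15.0
```

Request:
apply_moves:
  delta_pos:
    - [0, 0.1035, 0]
    - [0, 0.1035, 0]
    - [0, 0.1035, 0]
    - [0, 0.1035, 0]
  dr:
    - [0, 0, 0]
    - [0, 0, 0]
    - [0, 0, 0]
    - [0, 0, 0]
  jaw: [0.5, 0.5, 0.5, 0.5]

```text
time: 16.0
tool_pos: [0.5704, 0.1529, 0.1183]
tool_rot: [-3.141, 0.453, 0.789]
contact_force: [0.7, -0.3, -2.5]
opening: 0.0539
grip_force: 15.0
```

Request:
apply_moves:
  delta_pos:
    - [-0.026, -0.0255, -0.076]
    - [-0.047, -0.046, -0.14]
    - [-0.062, -0.0605, -0.183]
    - [-0.071, -0.07, -0.21]
    - [-0.077, -0.075, -0.224]
    - [-0.078, -0.076, -0.2275]
    - [-0.078, -0.076, -0.2275]
  dr:
    - [0, 0, 0]
    - [0, 0, 0]
    - [0, 0, 0]
    - [0, 0, 0]
    - [0, 0, 0]
    - [0, 0, 0]
    - [0, 0, 0]
  jaw: [0.5, 0.5, 0.5, 0.5, 0.5, 0.5, 0.5]

```text
time: 16.58
tool_pos: [0.5398, 0.1215, 0.0284]
tool_rot: [-3.141, 0.452, 0.786]
contact_force: [-0.2, -0.3, -1.7]
opening: 0.0534
grip_force: 15.0
```

Request:
apply_moves:
  delta_pos:
    - [0, 0, -0.002]
    - [0, 0, -0.002]
    - [0, 0, -0.002]
    - [0, 0, -0.002]
    - [0, 0, -0.002]
  dr:
    - [0, 0, 0]
    - [0, 0, 0]
    - [0, 0, 0]
    - [0, 0, 0]
    - [0, 0, 0]
  jaw: [0.67, 0.67, 0.67, 0.67, 0.67]

```text
time: 17.0
tool_pos: [0.5398, 0.1228, 0.0275]
tool_rot: [-3.142, 0.451, 0.788]
contact_force: [0.8, -0.4, 1.1]
opening: 0.0614
grip_force: 0.0
```

Request:
apply_moves:
  delta_pos:
    - [0.025, 0.025, 0.076]
    - [0.05, 0.05, 0.15]
    - [0.077, 0.077, 0.225]
    - [0.077, 0.077, 0.225]
    - [0.077, 0.077, 0.225]
    - [0.077, 0.077, 0.225]
  dr:
    - [0, 0, 0]
    - [0, 0, 0]
    - [0, 0, 0]
    - [0, 0, 0]
    - [0, 0, 0]
    - [0, 0, 0]
  jaw: [0.67, 0.67, 0.67, 0.67, 0.67, 0.67]

```text
time: 17.5
tool_pos: [0.5698, 0.1534, 0.1166]
tool_rot: [-3.14, 0.453, 0.788]
contact_force: [-0.1, -0.7, -0.8]
opening: 0.0611
grip_force: 0.0
```

```bash
python3 look.py w9 '{"3":[0.5445,0.1284]}' .071
```

```text
17.55 [0.5694 0.1531 0.1161] [-3.14   0.454  0.788]
3 [250.  217.1] (array([0.5485, 0.1286]), array([253.2, 214.5]), array([49.1, 57. ]))
```

Request:
apply_moves:
  delta_pos:
    - [0, -0.4, 0.25]
    - [0, -0.4, 0.25]
    - [0, -0.4, 0.25]
    - [0, -0.4, 0.25]
    - [0, -0.4, 0.25]
  dr:
    - [0, 0, 0]
    - [0, 0, 0]
    - [0, 0, 0]
    - [0, 0, 0]
    - [0, 0, 0]
  jaw: [1, 1, 1, 1, 1]

```text
time: 17.97
tool_pos: [0.5699, -0.0106, 0.2187]
tool_rot: [3.141, 0.453, 0.785]
contact_force: [1.0, -0.6, 0.9]
opening: 0.0894
grip_force: 0.0
```

Request:
apply_moves:
  delta_pos:
    - [-0.322, -0.282, 0.23]
    - [-0.322, -0.282, 0.23]
    - [-0.322, -0.282, 0.23]
    - [-0.322, -0.282, 0.23]
    - [-0.322, -0.282, 0.23]
    - [-0.322, -0.282, 0.23]
    - [-0.322, -0.282, 0.23]
    - [-0.322, -0.282, 0.23]
  dr:
    - [0, 0, 0]
    - [0, 0, 0]
    - [0, 0, 0]
    - [0, 0, 0]
    - [0, 0, 0]
    - [0, 0, 0]
    - [0, 0, 0]
    - [0, 0, 0]
  jaw: [1, 1, 1, 1, 1, 1, 1, 1]

```text
time: 18.63
tool_pos: [0.4414, -0.1191, 0.3081]
tool_rot: [-3.139, 0.452, 0.788]
contact_force: [0.1, 0.4, -0.3]
opening: 0.0916
grip_force: 0.0
```

```bash
python3 look.py w10 '{"2":[0.437,-0.1155],"4":[0.432,-0.2235]}'
```

```text
18.6833 [ 0.4416 -0.1189  0.3079] [-3.139  0.453  0.789]
2 [246.9  88.3] (array([ 0.4372, -0.115 ]), array([246.7,  88. ]), array([35.9, 37.1]))
4 [296.4 142.5] (array([ 0.432 , -0.2232]), array([296.3, 142.4]), array([28. , 32.5]))
```

Request:
apply_moves:
  delta_pos:
    - [-0.0255, -0.005, -0.39]
    - [-0.0255, -0.005, -0.39]
    - [-0.0255, -0.005, -0.39]
    - [-0.0255, -0.005, -0.39]
    - [-0.0255, -0.005, -0.39]
  dr:
    - [0, 0, 0]
    - [0, 0, 0]
    - [0, 0, 0]
    - [0, 0, 0]
    - [0, 0, 0]
  jaw: [1, 1, 1, 1, 1]

```text
time: 19.1
tool_pos: [0.4277, -0.1197, 0.147]
tool_rot: [-3.128, 0.458, 0.795]
contact_force: [-1.4, 0.7, -0.3]
opening: 0.0924
grip_force: 0.0
```

Request:
apply_moves:
  delta_pos:
    - [0, 0, -0.09]
    - [0, 0, -0.17]
    - [0, 0, -0.23]
    - [0, 0, -0.28]
    - [0, 0, -0.31]
    - [0, 0, -0.3275]
    - [0, 0, -0.3275]
  dr:
    - [0, 0, 0]
    - [0, 0, 0]
    - [0, 0, 0]
    - [0, 0, 0]
    - [0, 0, 0]
    - [0, 0, 0]
    - [0, 0, 0]
  jaw: [1, 1, 1, 1, 1, 1, 1]

```text
time: 19.68
tool_pos: [0.4317, -0.1212, 0.0219]
tool_rot: [-3.14, 0.452, 0.789]
contact_force: [-0.7, -0.3, -0.1]
opening: 0.0919
grip_force: 0.0
```

Request:
apply_moves:
  delta_pos:
    - [0, 0, 0]
    - [0, 0, 0]
    - [0, 0, 0]
    - [0, 0, 0]
    - [0, 0, 0]
    - [0, 0, 0]
    - [0, 0, 0]
    - [0, 0, 0]
  dr:
    - [0, 0, 0]
    - [0, 0, 0]
    - [0, 0, 0]
    - [0, 0, 0]
    - [0, 0, 0]
    - [0, 0, 0]
    - [0, 0, 0]
    - [0, 0, 0]
  jaw: [0.5, 0.5, 0.5, 0.5, 0.5, 0.5, 0.5, 0.5]
  force: 15

```text
time: 20.35
tool_pos: [0.4313, -0.1213, 0.0226]
tool_rot: [-3.141, 0.452, 0.788]
contact_force: [-0.8, 0.8, 3.6]
opening: 0.0538
grip_force: 15.0
```

Request:
apply_moves:
  delta_pos:
    - [0, 0, 0.03]
    - [0, 0, 0.07]
    - [0, 0, 0.13]
    - [0, 0, 0.2]
    - [0, 0, 0.25]
    - [0, 0, 0.25]
  dr:
    - [0, 0, 0]
    - [0, 0, 0]
    - [0, 0, 0]
    - [0, 0, 0]
    - [0, 0, 0]
    - [0, 0, 0]
  jaw: [0.5, 0.5, 0.5, 0.5, 0.5, 0.5]

```text
time: 20.85
tool_pos: [0.4335, -0.1218, 0.1263]
tool_rot: [3.135, 0.448, 0.785]
contact_force: [1.0, -0.4, -1.1]
opening: 0.0536
grip_force: 15.0
```

Request:
apply_moves:
  delta_pos:
    - [0.335, 0, 0]
    - [0.335, 0, 0]
    - [0.335, 0, 0]
    - [0.335, 0, 0]
    - [0.335, 0.846, 0]
    - [0.335, 0.846, 0]
    - [0.335, 0.846, 0]
    - [0.335, 0.846, 0]
  dr:
    - [0, 0, 0]
    - [0, 0, 0]
    - [0, 0, 0]
    - [0, 0, 0]
    - [0, 0, 0]
    - [0, 0, 0]
    - [0, 0, 0]
    - [0, 0, 0]
  jaw: [0.5, 0.5, 0.5, 0.5, 0.5, 0.5, 0.5, 0.5]

```text
time: 21.52
tool_pos: [0.5647, 0.0469, 0.1213]
tool_rot: [-3.14, 0.453, 0.788]
contact_force: [0.8, -0.6, -2.8]
opening: 0.0535
grip_force: 15.0
```

Request:
apply_moves:
  delta_pos:
    - [0, 0.4285, 0]
    - [0, 0.4285, 0]
    - [0, 0.4285, 0]
    - [0, 0.4285, 0]
    - [0, 0.4285, 0]
    - [0, 0.4285, 0]
    - [0, 0.4285, 0]
  dr:
    - [0, 0, 0]
    - [0, 0, 0]
    - [0, 0, 0]
    - [0, 0, 0]
    - [0, 0, 0]
    - [0, 0, 0]
    - [0, 0, 0]
  jaw: [0.5, 0.5, 0.5, 0.5, 0.5, 0.5, 0.5]

```text
time: 22.1
tool_pos: [0.565, 0.2164, 0.1214]
tool_rot: [-3.141, 0.453, 0.789]
contact_force: [-0.4, -0.7, -2.9]
opening: 0.0534
grip_force: 15.0
```

```bash
python3 look.py w11 '{"S3":[0.5387,0.1924],"S4":[0.5327,0.2562]}' .010
```

```text
22.15 [0.5653 0.2155 0.1217] [-3.141  0.453  0.787]
S3 [248.9 170.2] None
S4 [194.8 133.7] (array([0.5328, 0.2561]), array([195. , 133.7]), array([39.8, 47.5]))
```

Request:
apply_moves:
  delta_pos:
    - [-0.027, -0.0245, -0.077]
    - [-0.049, -0.044, -0.14]
    - [-0.065, -0.058, -0.184]
    - [-0.074, -0.067, -0.211]
    - [-0.08, -0.072, -0.226]
    - [-0.081, -0.073, -0.23]
    - [-0.081, -0.073, -0.23]
  dr:
    - [0, 0, 0]
    - [0, 0, 0]
    - [0, 0, 0]
    - [0, 0, 0]
    - [0, 0, 0]
    - [0, 0, 0]
    - [0, 0, 0]
  jaw: [0.5, 0.5, 0.5, 0.5, 0.5, 0.5, 0.5]

```text
time: 22.73
tool_pos: [0.5335, 0.1865, 0.0307]
tool_rot: [-3.141, 0.451, 0.786]
contact_force: [-0.2, -0.1, -1.6]
opening: 0.0537
grip_force: 15.0
```

Request:
apply_moves:
  delta_pos:
    - [0, 0, -0.002]
    - [0, 0, -0.002]
    - [0, 0, -0.002]
    - [0, 0, -0.002]
    - [0, 0, -0.002]
  dr:
    - [0, 0, 0]
    - [0, 0, 0]
    - [0, 0, 0]
    - [0, 0, 0]
    - [0, 0, 0]
  jaw: [0.67, 0.67, 0.67, 0.67, 0.67]

```text
time: 23.15
tool_pos: [0.5333, 0.1878, 0.0299]
tool_rot: [3.141, 0.451, 0.788]
contact_force: [0.4, 0.4, 0.3]
opening: 0.0614
grip_force: 0.0
```

Request:
apply_moves:
  delta_pos:
    - [0.025, 0.025, 0.076]
    - [0.05, 0.05, 0.15]
    - [0.077, 0.077, 0.225]
    - [0.077, 0.077, 0.225]
    - [0.077, 0.077, 0.225]
    - [0.077, 0.077, 0.225]
  dr:
    - [0, 0, 0]
    - [0, 0, 0]
    - [0, 0, 0]
    - [0, 0, 0]
    - [0, 0, 0]
    - [0, 0, 0]
  jaw: [0.67, 0.67, 0.67, 0.67, 0.67, 0.67]

```text
time: 23.65
tool_pos: [0.5633, 0.2183, 0.119]
tool_rot: [-3.141, 0.452, 0.788]
contact_force: [-0.4, -0.0, -0.8]
opening: 0.0618
grip_force: 0.0
```

```bash
python3 look.py w12 '{"2":[0.5387,0.1924]}' .071
```

```text
23.7 [0.563  0.218  0.1184] [-3.14   0.454  0.788]
2 [251.3 215.2] (array([0.5429, 0.1952]), array([252.5, 210.9]), array([47. , 56.6]))
```

Request:
apply_moves:
  delta_pos:
    - [0, -0.5, 0.25]
    - [0, -0.5, 0.25]
    - [0, -0.5, 0.25]
    - [0, -0.5, 0.25]
    - [0, -0.5, 0.25]
    - [0, -0.5, 0.25]
  dr:
    - [0, 0, 0]
    - [0, 0, 0]
    - [0, 0, 0]
    - [0, 0, 0]
    - [0, 0, 0]
    - [0, 0, 0]
  jaw: [1, 1, 1, 1, 1, 1]

```text
time: 24.2
tool_pos: [0.5635, 0.0134, 0.2213]
tool_rot: [3.14, 0.452, 0.783]
contact_force: [0.7, 0.6, 1.2]
opening: 0.0909
grip_force: 0.0
```

Request:
apply_moves:
  delta_pos:
    - [-0.31, -0.342, 0.23]
    - [-0.31, -0.342, 0.23]
    - [-0.31, -0.342, 0.23]
    - [-0.31, -0.342, 0.23]
    - [-0.31, -0.342, 0.23]
    - [-0.31, -0.342, 0.23]
    - [-0.31, -0.342, 0.23]
    - [-0.31, -0.342, 0.23]
  dr:
    - [0, 0, 0]
    - [0, 0, 0]
    - [0, 0, 0]
    - [0, 0, 0]
    - [0, 0, 0]
    - [0, 0, 0]
    - [0, 0, 0]
    - [0, 0, 0]
  jaw: [1, 1, 1, 1, 1, 1, 1, 1]

```text
time: 24.87
tool_pos: [0.4396, -0.118, 0.3105]
tool_rot: [-3.139, 0.452, 0.788]
contact_force: [0.4, 0.0, 0.4]
opening: 0.092
grip_force: 0.0
```

```bash
python3 look.py w13 '{"4":[0.432,-0.2235]}'
```

```text
24.9167 [ 0.4399 -0.1177  0.3102] [-3.139  0.452  0.79 ]
4 [297.5 141.5] (array([ 0.4324, -0.2234]), array([297.7, 141.3]), array([27.7, 32.6]))
```

Request:
apply_moves:
  delta_pos:
    - [-0.034, -0.278, -0.395]
    - [-0.034, -0.278, -0.395]
    - [-0.034, -0.278, -0.395]
    - [-0.034, -0.278, -0.395]
    - [-0.034, -0.278, -0.395]
    - [-0.034, -0.278, -0.395]
    - [-0.034, -0.278, -0.395]
  dr:
    - [0, 0, 0]
    - [0, 0, 0]
    - [0, 0, 0]
    - [0, 0, 0]
    - [0, 0, 0]
    - [0, 0, 0]
    - [0, 0, 0]
  jaw: [1, 1, 1, 1, 1, 1, 1]

```text
time: 25.5
tool_pos: [0.4258, -0.2288, 0.1515]
tool_rot: [-3.136, 0.453, 0.79]
contact_force: [0.3, -0.2, 1.6]
opening: 0.0918
grip_force: 0.0
```

Request:
apply_moves:
  delta_pos:
    - [0, 0, -0.09]
    - [0, 0, -0.17]
    - [0, 0, -0.23]
    - [0, 0, -0.28]
    - [0, 0, -0.31]
    - [0, 0, -0.326]
    - [0, 0, -0.326]
  dr:
    - [0, 0, 0]
    - [0, 0, 0]
    - [0, 0, 0]
    - [0, 0, 0]
    - [0, 0, 0]
    - [0, 0, 0]
    - [0, 0, 0]
  jaw: [1, 1, 1, 1, 1, 1, 1]

```text
time: 26.08
tool_pos: [0.4268, -0.229, 0.0229]
tool_rot: [-3.141, 0.452, 0.789]
contact_force: [0.2, 0.7, 0.1]
opening: 0.0922
grip_force: 0.0
```

Request:
apply_moves:
  delta_pos:
    - [0, 0, 0]
    - [0, 0, 0]
    - [0, 0, 0]
    - [0, 0, 0]
    - [0, 0, 0]
    - [0, 0, 0]
    - [0, 0, 0]
    - [0, 0, 0]
  dr:
    - [0, 0, 0]
    - [0, 0, 0]
    - [0, 0, 0]
    - [0, 0, 0]
    - [0, 0, 0]
    - [0, 0, 0]
    - [0, 0, 0]
    - [0, 0, 0]
  jaw: [0.5, 0.5, 0.5, 0.5, 0.5, 0.5, 0.5, 0.5]
  force: 15

```text
time: 26.75
tool_pos: [0.4261, -0.2297, 0.0234]
tool_rot: [-3.141, 0.452, 0.788]
contact_force: [-1.2, 1.4, 3.5]
opening: 0.0535
grip_force: 15.0
```

Request:
apply_moves:
  delta_pos:
    - [0, 0, 0.03]
    - [0, 0, 0.07]
    - [0, 0, 0.13]
    - [0, 0, 0.2]
    - [0, 0, 0.25]
    - [0, 0, 0.25]
  dr:
    - [0, 0, 0]
    - [0, 0, 0]
    - [0, 0, 0]
    - [0, 0, 0]
    - [0, 0, 0]
    - [0, 0, 0]
  jaw: [0.5, 0.5, 0.5, 0.5, 0.5, 0.5]

```text
time: 27.25
tool_pos: [0.4282, -0.2305, 0.1274]
tool_rot: [3.134, 0.449, 0.785]
contact_force: [1.0, -0.4, -1.4]
opening: 0.054
grip_force: 15.0
```

Request:
apply_moves:
  delta_pos:
    - [0.33, 0, 0]
    - [0.33, 0, 0]
    - [0.33, 0, 0]
    - [0.33, 0, 0]
    - [0.33, 0.9, 0]
    - [0.33, 0.9, 0]
    - [0.33, 0.9, 0]
    - [0.33, 0.9, 0]
  dr:
    - [0, 0, 0]
    - [0, 0, 0]
    - [0, 0, 0]
    - [0, 0, 0]
    - [0, 0, 0]
    - [0, 0, 0]
    - [0, 0, 0]
    - [0, 0, 0]
  jaw: [0.5, 0.5, 0.5, 0.5, 0.5, 0.5, 0.5, 0.5]

```text
time: 27.92
tool_pos: [0.5573, -0.0614, 0.1222]
tool_rot: [-3.14, 0.452, 0.788]
contact_force: [1.0, -0.8, -1.8]
opening: 0.0538
grip_force: 15.0
```

Request:
apply_moves:
  delta_pos:
    - [0, 0.86, 0]
    - [0, 0.86, 0]
    - [0, 0.86, 0]
    - [0, 0.86, 0]
    - [0, 0.86, 0]
    - [0, 0.86, 0]
    - [0, 0.86, 0]
    - [0, 0.86, 0]
  dr:
    - [0, 0, 0]
    - [0, 0, 0]
    - [0, 0, 0]
    - [0, 0, 0]
    - [0, 0, 0]
    - [0, 0, 0]
    - [0, 0, 0]
    - [0, 0, 0]
  jaw: [0.5, 0.5, 0.5, 0.5, 0.5, 0.5, 0.5, 0.5]

```text
time: 28.58
tool_pos: [0.5574, 0.2722, 0.1224]
tool_rot: [-3.141, 0.453, 0.788]
contact_force: [0.9, -0.4, -2.1]
opening: 0.0535
grip_force: 15.0
```

Request:
apply_moves:
  delta_pos:
    - [0, 0.05, 0]
    - [0, 0.05, 0]
    - [0, 0.05, 0]
    - [0, 0.05, 0]
  dr:
    - [0, 0, 0]
    - [0, 0, 0]
    - [0, 0, 0]
    - [0, 0, 0]
  jaw: [0.5, 0.5, 0.5, 0.5]

```text
time: 28.92
tool_pos: [0.558, 0.2893, 0.1224]
tool_rot: [-3.141, 0.453, 0.788]
contact_force: [0.8, -1.2, -0.9]
opening: 0.0533
grip_force: 15.0
```

Request:
apply_moves:
  delta_pos:
    - [-0.026, -0.0325, -0.077]
    - [-0.047, -0.059, -0.14]
    - [-0.062, -0.078, -0.184]
    - [-0.071, -0.089, -0.211]
    - [-0.076, -0.096, -0.226]
    - [-0.077, -0.097, -0.23]
    - [-0.077, -0.097, -0.23]
  dr:
    - [0, 0, 0]
    - [0, 0, 0]
    - [0, 0, 0]
    - [0, 0, 0]
    - [0, 0, 0]
    - [0, 0, 0]
    - [0, 0, 0]
  jaw: [0.5, 0.5, 0.5, 0.5, 0.5, 0.5, 0.5]

```text
time: 29.5
tool_pos: [0.5279, 0.2507, 0.0315]
tool_rot: [-3.141, 0.451, 0.786]
contact_force: [0.0, -0.4, -0.8]
opening: 0.0535
grip_force: 15.0
```

Request:
apply_moves:
  delta_pos:
    - [0, 0, -0.002]
    - [0, 0, -0.002]
    - [0, 0, -0.002]
    - [0, 0, -0.002]
    - [0, 0, -0.002]
  dr:
    - [0, 0, 0]
    - [0, 0, 0]
    - [0, 0, 0]
    - [0, 0, 0]
    - [0, 0, 0]
  jaw: [0.67, 0.67, 0.67, 0.67, 0.67]

```text
time: 29.92
tool_pos: [0.5276, 0.2518, 0.0307]
tool_rot: [-3.142, 0.451, 0.788]
contact_force: [0.6, 0.3, -0.1]
opening: 0.0621
grip_force: 0.0
```

Request:
apply_moves:
  delta_pos:
    - [0.025, 0.025, 0.076]
    - [0.05, 0.05, 0.15]
    - [0.077, 0.077, 0.225]
    - [0.077, 0.077, 0.225]
    - [0.077, 0.077, 0.4]
    - [0.077, 0.077, 0.4]
    - [0.077, 0.077, 0.4]
  dr:
    - [0, 0, 0]
    - [0, 0, 0]
    - [0, 0, 0]
    - [0, 0, 0]
    - [0, 0, 0]
    - [0, 0, 0]
    - [0, 0, 0]
  jaw: [0.67, 0.67, 0.67, 0.67, 0.67, 0.67, 0.67]

```text
time: 30.5
tool_pos: [0.5601, 0.2833, 0.1969]
tool_rot: [3.137, 0.441, 0.786]
contact_force: [0.6, -0.1, 0.8]
opening: 0.0612
grip_force: 0.0
```

Request:
apply_moves:
  delta_pos:
    - [-0.145, -0.33, 0.43]
    - [-0.145, -0.33, 0.43]
    - [-0.145, -0.33, 0.43]
    - [-0.145, -0.33, 0.43]
    - [-0.145, -0.33, 0.43]
    - [-0.145, -0.33, 0.43]
    - [-0.145, -0.33, 0.43]
    - [-0.145, -0.33, 0.43]
  dr:
    - [0, 0, -0.99]
    - [0, 0, -0.99]
    - [0, 0, -0.99]
    - [0, 0, -0.99]
    - [0, 0, -0.99]
    - [0, 0, -0.99]
    - [0, 0, -0.99]
    - [0, 0, -0.99]
  jaw: [0.67, 0.67, 0.67, 0.67, 0.67, 0.67, 0.67, 0.67]

```text
time: 31.17
tool_pos: [0.5004, 0.1506, 0.3621]
tool_rot: [-3.141, 0.45, 0.293]
contact_force: [-0.5, 1.2, -0.7]
opening: 0.0616
grip_force: 0.0
```

Request:
apply_moves:
  delta_pos:
    - [0, 0, 0]
    - [0, 0, 0]
    - [0, 0, 0]
    - [0, 0, 0]
    - [0, 0, 0]
  dr:
    - [0, 0, -0.4]
    - [0, 0, -0.4]
    - [0, 0, -0.4]
    - [0, 0, -0.4]
    - [0, 0, -0.4]
  jaw: [0.67, 0.67, 0.67, 0.67, 0.67]

```text
time: 31.58
tool_pos: [0.5002, 0.1513, 0.3609]
tool_rot: [-3.141, 0.454, 0.097]
contact_force: [-0.2, 0.4, -0.5]
opening: 0.0616
grip_force: 0.0
```

```bash
python3 look.py w14 '{"1":[0.5505,0.0645],"3":[0.5446,0.1284],"2":[0.5387,0.1924],"4":[0.5328,0.2562]}' .071
```

```text
31.6333 [0.5002 0.1512 0.3612] [-3.141  0.453  0.096]
1 [319.7  44.4] (array([0.5468, 0.1586]), array([249. ,  39.8]), array([215.4, 225.4]))
3 [271.5  44.1] (array([0.549 , 0.1283]), array([272. ,  40.5]), array([36. , 45.7]))
2 [223.1  43.8] (array([0.541 , 0.1916]), array([223.7,  42. ]), array([34.8, 40.8]))
4 [174.8  43.6] (array([0.5348, 0.2549]), array([175.6,  42.1]), array([33.4, 41.7]))
```

View pics/w14.png

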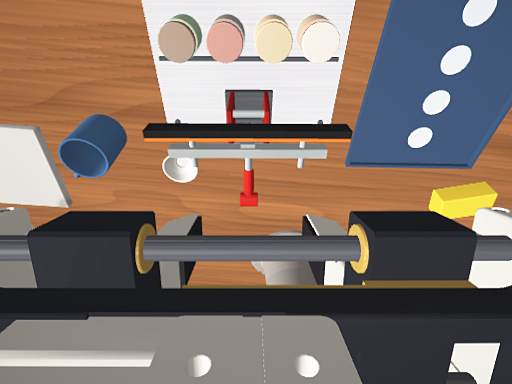

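w14: all four pots stand in line under the clamp (lids at u≈178, 226, 273, 320, v≈41), within about 4 mm of their spots; the handle is down (open). Now to grip the knob again.

Request:
apply_moves:
  delta_pos:
    - [-0.548, -0.039, 0]
    - [-0.548, -0.039, 0]
    - [-0.548, -0.039, 0]
    - [-0.548, -0.039, 0]
    - [-0.548, -0.039, 0]
    - [-0.548, -0.039, 0]
    - [-0.548, -0.039, 0]
    - [-0.548, -0.039, 0]
  dr:
    - [0.019, -0.2, 0]
    - [0.019, -0.2, 0]
    - [0.019, -0.2, 0]
    - [0.019, -0.2, 0]
    - [0.019, -0.2, 0]
    - [0.019, -0.2, 0]
    - [0.019, -0.2, 0]
    - [0.019, -0.2, 0]
  jaw: [0.65, 0.65, 0.65, 0.65, 0.65, 0.65, 0.65, 0.65]

```text
time: 32.3
tool_pos: [0.2806, 0.135, 0.3628]
tool_rot: [-3.141, 0.349, 0.095]
contact_force: [-0.1, -0.3, -0.8]
opening: 0.0599
grip_force: 0.0
```

Request:
apply_moves:
  delta_pos:
    - [0, 0, -0.1]
    - [0, 0, -0.2]
    - [0, 0, -0.3]
    - [0, 0, -0.4]
    - [0, 0, -0.4]
    - [0, 0, -0.4]
  dr:
    - [0, 0, 0]
    - [0, 0, 0]
    - [0, 0, 0]
    - [0, 0, 0]
    - [0, 0, 0]
    - [0, 0, 0]
  jaw: [0.65, 0.65, 0.65, 0.65, 0.65, 0.65]

```text
time: 32.8
tool_pos: [0.2811, 0.1348, 0.2019]
tool_rot: [-3.141, 0.356, 0.093]
contact_force: [-0.3, 0.8, 0.3]
opening: 0.0593
grip_force: 0.0
```

Request:
apply_moves:
  delta_pos:
    - [0, 0, -0.08]
    - [0, 0, -0.16]
    - [0, 0, -0.23]
    - [0, 0, -0.28]
    - [0, 0, -0.31]
    - [0, 0, -0.327]
    - [0, 0, -0.327]
  dr:
    - [0, 0, 0]
    - [0, 0, 0]
    - [0, 0, 0]
    - [0, 0, 0]
    - [0, 0, 0]
    - [0, 0, 0]
    - [0, 0, 0]
  jaw: [0.65, 0.65, 0.65, 0.65, 0.65, 0.65, 0.65]

```text
time: 33.38
tool_pos: [0.2827, 0.135, 0.0719]
tool_rot: [-3.141, 0.35, 0.093]
contact_force: [-0.4, 0.9, 0.1]
opening: 0.0595
grip_force: 0.0
```

Request:
apply_moves:
  delta_pos:
    - [0, 0, 0]
    - [0, 0, 0]
    - [0, 0, 0]
    - [0, 0, 0]
    - [0, 0, 0]
    - [0, 0, 0]
    - [0, 0, 0]
  dr:
    - [0, 0, 0]
    - [0, 0, 0]
    - [0, 0, 0]
    - [0, 0, 0]
    - [0, 0, 0]
    - [0, 0, 0]
    - [0, 0, 0]
  jaw: [0.2, 0.2, 0.2, 0.2, 0.2, 0.2, 0.2]
  force: 25

```text
time: 33.97
tool_pos: [0.2813, 0.1364, 0.072]
tool_rot: [-3.138, 0.35, 0.092]
contact_force: [-0.4, 10.7, 2.7]
opening: 0.0318
grip_force: 25.0
```

Request:
apply_moves:
  delta_pos:
    - [0.0005, 0.003, 0.0275]
    - [0.004, 0.004, 0.055]
    - [0.01, 0.0045, 0.0815]
    - [0.0185, 0.005, 0.1075]
    - [0.0295, 0.006, 0.133]
    - [0.043, 0.0075, 0.1565]
    - [0.059, 0.009, 0.179]
    - [0.077, 0.0105, 0.1995]
  dr:
    - [0, 0, 0]
    - [0, 0, 0]
    - [0, 0, 0]
    - [0, 0, 0]
    - [0, 0, 0]
    - [0, 0, 0]
    - [0, 0, 0]
    - [0, 0, 0]
  jaw: [0.2, 0.2, 0.2, 0.2, 0.2, 0.2, 0.2, 0.2]

```text
time: 34.63
tool_pos: [0.3125, 0.1393, 0.1515]
tool_rot: [-3.14, 0.35, 0.093]
contact_force: [3.1, 2.6, -9.4]
opening: 0.0323
grip_force: 25.0
```

Request:
apply_moves:
  delta_pos:
    - [0.02, 0.002, 0.0185]
    - [0.042, 0.004, 0.0355]
    - [0.065, 0.006, 0.0495]
    - [0.09, 0.008, 0.0615]
    - [0.1155, 0.0105, 0.071]
    - [0.142, 0.013, 0.078]
    - [0.169, 0.0155, 0.082]
    - [0.1965, 0.018, 0.0835]
  dr:
    - [0, 0, 0]
    - [0, 0, 0]
    - [0, 0, 0]
    - [0, 0, 0]
    - [0, 0, 0]
    - [0, 0, 0]
    - [0, 0, 0]
    - [0, 0, 0]
  jaw: [0.2, 0.2, 0.2, 0.2, 0.2, 0.2, 0.2, 0.2]

```text
time: 35.3
tool_pos: [0.3881, 0.1463, 0.185]
tool_rot: [-3.14, 0.358, 0.093]
contact_force: [-5.7, 1.1, 0.5]
opening: 0.0318
grip_force: 25.0
```

Request:
apply_moves:
  delta_pos:
    - [0.003, 0, 0]
    - [0.006, 0, 0]
    - [0.006, 0, 0]
    - [0.006, 0, 0]
  dr:
    - [0, 0, 0]
    - [0, 0, 0]
    - [0, 0, 0]
    - [0, 0, 0]
  jaw: [0.2, 0.2, 0.2, 0.2]

```text
time: 35.63
tool_pos: [0.3917, 0.1466, 0.185]
tool_rot: [-3.14, 0.353, 0.093]
contact_force: [-3.4, 3.9, 3.1]
opening: 0.0321
grip_force: 25.0
```

```bash
python3 - <<'E'
from h import *
s=telemetry.observe(); p=np.array(s['tool_pos']); g=p-R.from_euler('xyz',s['tool_rot']).as_matrix()[:,2]*.019
lx=-((g[0]-.5416)*.9959+(g[1]-.1604)*.0907); print(s['time'],p.round(4),g.round(4),'q',np.arctan2(lx-.141,g[2]-.094),'r',np.hypot(lx-.141,g[2]-.094),s['contact_force'])
snap('side','s15.png')
E
```

```text
35.6333 [0.3917 0.1466 0.185 ] [0.3982 0.1472 0.2028] q 0.02765755491594452 r 0.10884926407493038 [-3.4101982   3.88017409  3.05695193]
```

Near upright but with only 3 N of resistance, so I'm pushing on gently until the stop is felt.

Request:
apply_moves:
  delta_pos:
    - [0.004, 0, 0]
    - [0.008, 0, 0]
    - [0.008, 0, 0]
    - [0.008, 0, 0]
  dr:
    - [0, 0, 0]
    - [0, 0, 0]
    - [0, 0, 0]
    - [0, 0, 0]
  jaw: [0.2, 0.2, 0.2, 0.2]

```text
time: 36.02
tool_pos: [0.3949, 0.1469, 0.1849]
tool_rot: [-3.139, 0.353, 0.093]
contact_force: [-4.5, 5.6, 2.1]
opening: 0.0318
grip_force: 25.0
```

Request:
apply_moves:
  delta_pos:
    - [0.004, 0, 0]
    - [0.006, 0, 0]
    - [0.006, 0, 0]
    - [0.006, 0, 0]
  dr:
    - [0, 0, 0]
    - [0, 0, 0]
    - [0, 0, 0]
    - [0, 0, 0]
  jaw: [0.2, 0.2, 0.2, 0.2]

```text
time: 36.35
tool_pos: [0.395, 0.1469, 0.1849]
tool_rot: [-3.139, 0.358, 0.094]
contact_force: [-11.8, 4.7, 2.1]
opening: 0.0316
grip_force: 25.0
```

The handle is against its stop: x no longer moves and the force rose to 12 N, so it's locked. Holding about 3 s, then swinging fully open.

Request:
apply_moves:
  delta_pos:
    - [0, 0, 0]
    - [0, 0, 0]
    - [0, 0, 0]
    - [0, 0, 0]
    - [0, 0, 0]
    - [0, 0, 0]
    - [0, 0, 0]
    - [0, 0, 0]
  dr:
    - [0, 0, 0]
    - [0, 0, 0]
    - [0, 0, 0]
    - [0, 0, 0]
    - [0, 0, 0]
    - [0, 0, 0]
    - [0, 0, 0]
    - [0, 0, 0]
  jaw: [0.2, 0.2, 0.2, 0.2, 0.2, 0.2, 0.2, 0.2]

```text
time: 37.02
tool_pos: [0.395, 0.1469, 0.1849]
tool_rot: [-3.139, 0.358, 0.094]
contact_force: [-11.6, 3.9, 3.3]
opening: 0.0318
grip_force: 25.0
```

Request:
apply_moves:
  delta_pos:
    - [0, 0, 0]
    - [0, 0, 0]
    - [0, 0, 0]
    - [0, 0, 0]
    - [0, 0, 0]
    - [0, 0, 0]
    - [0, 0, 0]
    - [0, 0, 0]
  dr:
    - [0, 0, 0]
    - [0, 0, 0]
    - [0, 0, 0]
    - [0, 0, 0]
    - [0, 0, 0]
    - [0, 0, 0]
    - [0, 0, 0]
    - [0, 0, 0]
  jaw: [0.2, 0.2, 0.2, 0.2, 0.2, 0.2, 0.2, 0.2]

```text
time: 37.68
tool_pos: [0.3949, 0.1469, 0.1849]
tool_rot: [-3.139, 0.358, 0.094]
contact_force: [-10.4, 5.4, 3.9]
opening: 0.0319
grip_force: 25.0
```

Request:
apply_moves:
  delta_pos:
    - [0, 0, 0]
    - [0, 0, 0]
    - [0, 0, 0]
    - [0, 0, 0]
    - [0, 0, 0]
    - [0, 0, 0]
    - [0, 0, 0]
    - [0, 0, 0]
  dr:
    - [0, 0, 0]
    - [0, 0, 0]
    - [0, 0, 0]
    - [0, 0, 0]
    - [0, 0, 0]
    - [0, 0, 0]
    - [0, 0, 0]
    - [0, 0, 0]
  jaw: [0.2, 0.2, 0.2, 0.2, 0.2, 0.2, 0.2, 0.2]

```text
time: 38.35
tool_pos: [0.3949, 0.1469, 0.1849]
tool_rot: [-3.139, 0.358, 0.094]
contact_force: [-10.9, 4.3, 3.9]
opening: 0.0318
grip_force: 25.0
```

Request:
apply_moves:
  delta_pos:
    - [0, 0, 0]
    - [0, 0, 0]
    - [0, 0, 0]
    - [0, 0, 0]
    - [0, 0, 0]
    - [0, 0, 0]
    - [0, 0, 0]
    - [0, 0, 0]
  dr:
    - [0, 0, 0]
    - [0, 0, 0]
    - [0, 0, 0]
    - [0, 0, 0]
    - [0, 0, 0]
    - [0, 0, 0]
    - [0, 0, 0]
    - [0, 0, 0]
  jaw: [0.2, 0.2, 0.2, 0.2, 0.2, 0.2, 0.2, 0.2]

```text
time: 39.02
tool_pos: [0.395, 0.1469, 0.1849]
tool_rot: [-3.139, 0.358, 0.094]
contact_force: [-12.1, 5.4, 4.2]
opening: 0.0318
grip_force: 25.0
```

```bash
python3 - <<'E'
from h import *
im,P=snap('side','s16.png'); s=telemetry.observe(); print(s['time'],s['tool_pos'],s['contact_force'])
hsv=cv2.cvtColor(im,cv2.COLOR_RGB2HSV).astype(int)
# red seal pixels around each pot: before (s15 shut already) vs now
for n in('s15','s16'):
    h=cv2.cvtColor(cv2.imread(f'pics/{n}.png'),cv2.COLOR_BGR2HSV).astype(int); r=((h[:,:,0]<7)|(h[:,:,0]>174))&(h[:,:,1]>120)&(h[:,:,2]>90)
    out=[]
    for x,y in [(.5505,.0645),(.5446,.1284),(.5387,.1924),(.5328,.2562)]:
        u=proj('side',[x,y,.058],P)[0].astype(int); out.append((u.tolist(),int(r[u[1]-9:u[1]+9,u[0]-9:u[0]+9].sum())))
    print(n,out)
E
```

```text
39.0667 [0.39496653 0.14692121 0.1849355 ] [-10.61601767   4.14777974   3.91964481]
s15 [([234, 227], 0), ([224, 241], 0), ([213, 257], 0), ([202, 273], 0)]
s16 [([234, 227], 0), ([224, 241], 0), ([213, 257], 0), ([202, 273], 0)]
```

Request:
apply_moves:
  delta_pos:
    - [0, 0, 0]
    - [0, 0, 0]
    - [-0.032, -0.0025, -0.0015]
    - [-0.059, -0.005, -0.0055]
    - [-0.086, -0.0075, -0.0125]
    - [-0.1115, -0.0095, -0.0215]
    - [-0.136, -0.012, -0.0335]
    - [-0.1595, -0.014, -0.048]
  dr:
    - [0, 0, 0]
    - [0, 0, 0]
    - [0, 0, 0]
    - [0, 0, 0]
    - [0, 0, 0]
    - [0, 0, 0]
    - [0, 0, 0]
    - [0, 0, 0]
  jaw: [0.2, 0.2, 0.2, 0.2, 0.2, 0.2, 0.2, 0.2]

```text
time: 39.73
tool_pos: [0.3361, 0.1415, 0.167]
tool_rot: [-3.139, 0.344, 0.093]
contact_force: [1.5, 5.0, 11.5]
opening: 0.0318
grip_force: 25.0
```

Request:
apply_moves:
  delta_pos:
    - [-0.022, -0.002, -0.0165]
    - [-0.042, -0.004, -0.0355]
    - [-0.06, -0.0055, -0.056]
    - [-0.076, -0.007, -0.0785]
    - [-0.0895, -0.0085, -0.1025]
    - [-0.1005, -0.0095, -0.1275]
    - [-0.109, -0.01, -0.1535]
    - [-0.115, -0.0105, -0.18]
  dr:
    - [0, 0, 0]
    - [0, 0, 0]
    - [0, 0, 0]
    - [0, 0, 0]
    - [0, 0, 0]
    - [0, 0, 0]
    - [0, 0, 0]
    - [0, 0, 0]
  jaw: [0.2, 0.2, 0.2, 0.2, 0.2, 0.2, 0.2, 0.2]

```text
time: 40.4
tool_pos: [0.2867, 0.1369, 0.0939]
tool_rot: [-3.14, 0.353, 0.093]
contact_force: [-6.0, 5.6, 9.5]
opening: 0.0319
grip_force: 25.0
```

Request:
apply_moves:
  delta_pos:
    - [-0.0035, 0, -0.0275]
    - [-0.004, 0, -0.055]
    - [-0.004, 0, -0.061]
    - [-0.004, 0, -0.061]
    - [-0.004, 0, -0.061]
  dr:
    - [0, 0, 0]
    - [0, 0, 0]
    - [0, 0, 0]
    - [0, 0, 0]
    - [0, 0, 0]
  jaw: [0.2, 0.2, 0.2, 0.2, 0.2]

```text
time: 40.82
tool_pos: [0.2843, 0.1367, 0.0689]
tool_rot: [-3.14, 0.356, 0.093]
contact_force: [-8.7, 6.0, -2.6]
opening: 0.0316
grip_force: 25.0
```

Clamp open again at the stop. Releasing and returning to the row view pose to check the lids.

Request:
apply_moves:
  delta_pos:
    - [0, 0, 0]
    - [0, 0, 0]
    - [0, 0, 0]
    - [0, 0, 0.1]
    - [0, 0, 0.2]
    - [0, 0, 0.3]
    - [0, 0, 0.4]
    - [0, 0, 0.5]
  dr:
    - [0, 0, 0]
    - [0, 0, 0]
    - [0, 0, 0]
    - [0, 0, 0]
    - [0, 0, 0]
    - [0, 0, 0]
    - [0, 0, 0]
    - [0, 0, 0]
  jaw: [0.65, 0.65, 0.65, 0.65, 0.65, 0.65, 0.65, 0.65]

```text
time: 41.48
tool_pos: [0.2869, 0.1361, 0.2714]
tool_rot: [-3.141, 0.349, 0.093]
contact_force: [2.2, 0.2, -0.1]
opening: 0.0599
grip_force: 0.0
```

Request:
apply_moves:
  delta_pos:
    - [0, 0, 0.2]
    - [0, 0, 0.2]
    - [0.545, 0.036, 0.23]
    - [0.545, 0.036, 0.23]
    - [0.545, 0.036, 0.23]
    - [0.545, 0.036, 0.23]
    - [0.545, 0.036, 0.23]
    - [0.545, 0.036, 0.23]
  dr:
    - [-0.019, 0.2, 0]
    - [-0.019, 0.2, 0]
    - [-0.019, 0.2, 0]
    - [-0.019, 0.2, 0]
    - [-0.019, 0.2, 0]
    - [-0.019, 0.2, 0]
    - [-0.019, 0.2, 0]
    - [-0.019, 0.2, 0]
  jaw: [0.65, 0.65, 0.65, 0.65, 0.65, 0.65, 0.65, 0.65]

```text
time: 42.15
tool_pos: [0.5096, 0.1502, 0.3581]
tool_rot: [3.141, 0.452, 0.091]
contact_force: [0.6, 0.2, -0.2]
opening: 0.0597
grip_force: 0.0
```

Request:
apply_moves:
  delta_pos:
    - [0, 0, 0]
    - [0, 0, 0]
    - [0, 0, 0]
  dr:
    - [0, 0, 0]
    - [0, 0, 0]
    - [0, 0, 0]
  jaw: [0.7, 0.7, 0.7]

```text
time: 42.4
tool_pos: [0.5042, 0.1507, 0.3616]
tool_rot: [-3.141, 0.451, 0.093]
contact_force: [0.0, 0.5, 0.4]
opening: 0.0646
grip_force: 0.0
```

```bash
python3 look.py w17 '{"1":[0.552,0.065],"3":[0.547,0.128],"2":[0.541,0.1915],"4":[0.535,0.255]}' .065; python3 - <<'E'
from h import *
im,P=snap('side','s17.png')
S={1:(.552,.065),3:(.547,.128),2:(.541,.1915),4:(.535,.255)}
def red(f,pts,z,name,P):
    h=cv2.cvtColor(cv2.imread(f),cv2.COLOR_BGR2HSV).astype(int); r=((h[:,:,0]<7)|(h[:,:,0]>174))&(h[:,:,1]>110)&(h[:,:,2]>90); o={}
    for k,(x,y) in pts.items():
        u=proj(name,[x,y,z],P)[0].astype(int); o[k]=int(r[max(u[1]-9,0):u[1]+12,u[0]-9:u[0]+10].sum())
    return o
print('side now',red('pics/s17.png',S,.06,'side',P))
print('side start (tray)',red('pics/side0.png',{1:(.567,-.115),3:(.5825,-.2155),2:(.437,-.115),4:(.432,-.2235)},.055,'side',P))
E
```

```text
42.45 [0.504  0.1507 0.362 ] [-3.141  0.451  0.093]
1 [317.3  45.6] None
3 [270.7  44.8] (array([0.5488, 0.1283]), array([270.7,  43.4]), array([35.2, 43.7]))
2 [223.6  44.8] (array([0.5409, 0.1916]), array([223.5,  44.9]), array([33.7, 39.6]))
4 [176.5  44.9] (array([0.5347, 0.2549]), array([176.5,  45.2]), array([32.6, 41.1]))
side now {1: 0, 3: 0, 2: 0, 4: 0}
side start (tray) {1: 0, 3: 0, 2: 5, 4: 0}
```

```bash
python3 - <<'E'
from h import *
P=pose('side')
S={1:(.552,.065),3:(.547,.128),2:(.541,.1915),4:(.535,.255)}; T={1:(.567,-.115),3:(.5825,-.2155),2:(.437,-.115),4:(.432,-.2235)}
for f,S_,z0 in(('side0',T,.003),('s17',S,.01)):
    im=cv2.imread(f'pics/{f}.png').astype(int)
    for k,(x,y) in S_.items():
        u=proj('side',[[x,y,z0+.05]],P)[0].round().astype(int); w=im[u[1]-12:u[1]+14,u[0]-6:u[0]+7]; d=w[:,:,2]-w[:,:,1]
        print(f,k,u,'max R-G per row',d.max(1))
E
```

```text
side0 1 [259 193] max R-G per row [16 17 15 16 15 14 14 12  7  7  7  8  7 10 19 30 39 51 47 30 23 21 24 23
 23 20]
side0 3 [270 176] max R-G per row [35 35 35 35 33 27 19 17 18 18 18 19 20 28 38 50 55 45 26 19 19 18 19 19
 18 15]
side0 2 [293 207] max R-G per row [-16 -15 -12  -3   9  23  32  34  35  34  34  34  36  41  48  59  64  58
  37  14   8   8   8   7   7   6]
side0 4 [309 188] max R-G per row [ 34  34  34  32  30  24  12  11  12  12  13  13  13  15  25  32  40  48
  22  -7 -15 -12 -14 -13 -14 -13]
s17 1 [234 227] max R-G per row [35 35 37 35 34 31 21 13  9  8  7  7  8  8  9 22 41 54 64 71 70 69 70 69
 69 69]
s17 3 [224 241] max R-G per row [32 27 19 13 16 18 18 19 19 19 19 19 20 18 19 20 27 44 54 67 68 69 66 70
 68 69]
s17 2 [213 256] max R-G per row [29 24 18 17 18 20 27 35 36 35 36 37 37 36 36 37 37 38 43 57 67 68 65 57
 46 31]
s17 4 [202 273] max R-G per row [ 33  28  18   8   6  10  12  14  14  14  14  13  13  14  13  14  14  13
  13   8  -3 -14 -15 -16 -15 -15]
```

pot4's red band is clearly gone; the side view of the other pots is partly hidden by the bar, so I'll check them when gripped. Returning to the diagonal orientation and hovering at pot4.

Request:
apply_moves:
  delta_pos:
    - [0.14, 0.323, -0.25]
    - [0.14, 0.323, -0.25]
    - [0.14, 0.323, -0.25]
    - [0.14, 0.323, -0.25]
    - [0.14, 0.323, -0.25]
    - [0.14, 0.323, -0.25]
    - [0.14, 0.323, -0.25]
    - [0.14, 0.323, -0.25]
  dr:
    - [0, 0, 0.99]
    - [0, 0, 0.99]
    - [0, 0, 0.99]
    - [0, 0, 0.99]
    - [0, 0, 0.99]
    - [0, 0, 0.99]
    - [0, 0, 0.99]
    - [0, 0, 0.99]
  jaw: [0.7, 0.7, 0.7, 0.7, 0.7, 0.7, 0.7, 0.7]

```text
time: 43.17
tool_pos: [0.5611, 0.2787, 0.2636]
tool_rot: [3.141, 0.448, 0.585]
contact_force: [-0.6, -0.7, 0.8]
opening: 0.0643
grip_force: 0.0
```

Request:
apply_moves:
  delta_pos:
    - [0, 0, -0.08]
    - [0, 0, -0.16]
    - [0, 0, -0.24]
    - [0, 0, -0.3]
    - [0, 0, -0.35]
    - [0, 0, -0.35]
    - [0, 0, -0.35]
  dr:
    - [0, 0, 0.4]
    - [0, 0, 0.4]
    - [0, 0, 0.4]
    - [0, 0, 0.4]
    - [0, 0, 0.4]
    - [0, 0, 0.4]
    - [0, 0, 0.4]
  jaw: [0.7, 0.7, 0.7, 0.7, 0.7, 0.7, 0.7]

```text
time: 43.75
tool_pos: [0.5614, 0.2785, 0.1228]
tool_rot: [3.141, 0.451, 0.785]
contact_force: [0.2, -0.7, 0.5]
opening: 0.0647
grip_force: 0.0
```

```bash
python3 look.py w18 '{"4":[0.5347,0.2549],"2":[0.541,0.1916]}' .065
```

```text
43.8 [0.562  0.279  0.1238] [3.14  0.448 0.785]
4 [247.8 207.1] (array([0.5368, 0.259 ]), array([246.1, 203.3]), array([46.5, 55.1]))
2 [299.7 237.8] (array([0.505 , 0.2209]), array([251.3, 241. ]), array([ 17.8, 238.4]))
```

Request:
apply_moves:
  delta_pos:
    - [-0.025, -0.0225, -0.072]
    - [-0.048, -0.043, -0.137]
    - [-0.065, -0.0585, -0.186]
    - [-0.075, -0.0675, -0.215]
    - [-0.08, -0.072, -0.229]
    - [-0.081, -0.073, -0.232]
    - [-0.081, -0.073, -0.232]
  dr:
    - [0, 0, 0]
    - [0, 0, 0]
    - [0, 0, 0]
    - [0, 0, 0]
    - [0, 0, 0]
    - [0, 0, 0]
    - [0, 0, 0]
  jaw: [0.7, 0.7, 0.7, 0.7, 0.7, 0.7, 0.7]

```text
time: 44.38
tool_pos: [0.5299, 0.251, 0.0301]
tool_rot: [3.141, 0.449, 0.787]
contact_force: [0.5, 0.2, -0.5]
opening: 0.0649
grip_force: 0.0
```

Request:
apply_moves:
  delta_pos:
    - [0, 0, 0]
    - [0, 0, 0]
    - [0, 0, 0]
    - [0, 0, 0]
    - [0, 0, 0]
  dr:
    - [0, 0, 0]
    - [0, 0, 0]
    - [0, 0, 0]
    - [0, 0, 0]
    - [0, 0, 0]
  jaw: [0.5, 0.5, 0.5, 0.5, 0.5]
  force: 15

```text
time: 44.8
tool_pos: [0.5296, 0.2513, 0.0296]
tool_rot: [3.141, 0.449, 0.788]
contact_force: [1.9, 1.6, 5.6]
opening: 0.0537
grip_force: 15.0
```

Request:
apply_moves:
  delta_pos:
    - [0.01, 0.01, 0.03]
    - [0.025, 0.025, 0.076]
    - [0.05, 0.05, 0.15]
    - [0.08, 0.08, 0.235]
    - [0.08, 0.08, 0.235]
    - [0.08, 0.08, 0.235]
  dr:
    - [0, 0, 0]
    - [0, 0, 0]
    - [0, 0, 0]
    - [0, 0, 0]
    - [0, 0, 0]
    - [0, 0, 0]
  jaw: [0.5, 0.5, 0.5, 0.5, 0.5, 0.5]

```text
time: 45.3
tool_pos: [0.5619, 0.2837, 0.1239]
tool_rot: [3.14, 0.447, 0.788]
contact_force: [-0.7, 0.0, -2.4]
opening: 0.0538
grip_force: 15.0
```

```bash
cat > held.py <<'E'
from h import *
import sys
im,P=snap('wrist',sys.argv[1]+'.png'); s=telemetry.observe()
print(s['time'],np.round(s['tool_pos'],4),np.round(s['tool_rot'],3),round(s['opening'],4))
def red(i): i=i[160:290,210:300].astype(int); return int(((i[:,:,0]-i[:,:,1]>120)&(i[:,:,0]>150)).sum())
print('red held now',red(im),'red w5',red(cv2.imread('pics/w5.png')[:,:,::-1]))
E
python3 held.py w19
```

```text
45.35 [0.5605 0.2829 0.122 ] [-3.141  0.451  0.788] 0.0538
red held now 0 red w5 209
```

pot4's seal is hidden (red count 0 against 209 before). Carrying it to the nearest pale spot D.

Request:
apply_moves:
  delta_pos:
    - [0, -1, 0]
    - [0, -1, 0]
    - [0, -1, 0]
    - [0, -1, 0]
    - [0, -1, 0]
    - [0, -1, 0]
    - [0, -1, 0]
    - [0, -1, 0]
  dr:
    - [0, 0, 0]
    - [0, 0, 0]
    - [0, 0, 0]
    - [0, 0, 0]
    - [0, 0, 0]
    - [0, 0, 0]
    - [0, 0, 0]
    - [0, 0, 0]
  jaw: [0.5, 0.5, 0.5, 0.5, 0.5, 0.5, 0.5, 0.5]

```text
time: 46.02
tool_pos: [0.5585, -0.0526, 0.1205]
tool_rot: [-3.137, 0.454, 0.79]
contact_force: [1.5, 0.3, -1.4]
opening: 0.0538
grip_force: 15.0
```

Request:
apply_moves:
  delta_pos:
    - [0, -0.35, 0]
    - [0, -0.35, 0]
    - [-0.42, -0.35, 0]
    - [-0.42, -0.35, 0]
    - [-0.42, -0.35, 0]
    - [-0.42, -0.35, 0]
    - [-0.42, -0.35, 0]
    - [-0.42, -0.35, 0]
  dr:
    - [0, 0, 0]
    - [0, 0, 0]
    - [0, 0, 0]
    - [0, 0, 0]
    - [0, 0, 0]
    - [0, 0, 0]
    - [0, 0, 0]
    - [0, 0, 0]
  jaw: [0.5, 0.5, 0.5, 0.5, 0.5, 0.5, 0.5, 0.5]

```text
time: 46.68
tool_pos: [0.3875, -0.1904, 0.1212]
tool_rot: [-3.135, 0.454, 0.788]
contact_force: [0.7, 0.0, -1.3]
opening: 0.0539
grip_force: 15.0
```

Request:
apply_moves:
  delta_pos:
    - [0, 0, 0]
    - [0, 0, 0]
    - [0, 0, 0]
  dr:
    - [0, 0, 0]
    - [0, 0, 0]
    - [0, 0, 0]
  jaw: [0.5, 0.5, 0.5]

```text
time: 46.93
tool_pos: [0.3935, -0.1903, 0.1218]
tool_rot: [-3.141, 0.451, 0.789]
contact_force: [-0.1, 0.6, -2.2]
opening: 0.0533
grip_force: 15.0
```

Request:
apply_moves:
  delta_pos:
    - [-0.001, 0, -0.08]
    - [-0.003, -0.001, -0.15]
    - [-0.004, -0.002, -0.2]
    - [-0.005, -0.002, -0.23]
    - [-0.005, -0.002, -0.242]
    - [-0.005, -0.002, -0.2465]
    - [-0.005, -0.002, -0.2465]
  dr:
    - [0, 0, 0]
    - [0, 0, 0]
    - [0, 0, 0]
    - [0, 0, 0]
    - [0, 0, 0]
    - [0, 0, 0]
    - [0, 0, 0]
  jaw: [0.5, 0.5, 0.5, 0.5, 0.5, 0.5, 0.5]

```text
time: 47.52
tool_pos: [0.3912, -0.1912, 0.0236]
tool_rot: [-3.141, 0.452, 0.789]
contact_force: [0.2, 0.2, -1.4]
opening: 0.0536
grip_force: 15.0
```

Request:
apply_moves:
  delta_pos:
    - [0, 0, -0.001]
    - [0, 0, -0.001]
    - [0, 0, -0.001]
    - [0, 0, -0.001]
    - [0, 0, -0.001]
  dr:
    - [0, 0, 0]
    - [0, 0, 0]
    - [0, 0, 0]
    - [0, 0, 0]
    - [0, 0, 0]
  jaw: [0.7, 0.7, 0.7, 0.7, 0.7]

```text
time: 47.93
tool_pos: [0.3909, -0.1915, 0.0238]
tool_rot: [3.141, 0.451, 0.787]
contact_force: [0.7, 0.6, -0.0]
opening: 0.0645
grip_force: 0.0
```

Request:
apply_moves:
  delta_pos:
    - [0.025, 0.025, 0.076]
    - [0.05, 0.05, 0.15]
    - [0.077, 0.077, 0.225]
    - [0.077, 0.077, 0.225]
    - [0.077, 0.077, 0.225]
    - [0.077, 0.077, 0.225]
  dr:
    - [0, 0, 0]
    - [0, 0, 0]
    - [0, 0, 0]
    - [0, 0, 0]
    - [0, 0, 0]
    - [0, 0, 0]
  jaw: [0.7, 0.7, 0.7, 0.7, 0.7, 0.7]

```text
time: 48.43
tool_pos: [0.4209, -0.1605, 0.113]
tool_rot: [-3.141, 0.452, 0.788]
contact_force: [-0.9, -0.2, -1.0]
opening: 0.0642
grip_force: 0.0
```

```bash
python3 look.py w20 '{"4":[0.3972,-0.1853]}' .058
```

```text
48.4833 [ 0.4204 -0.1606  0.1126] [-3.139  0.453  0.788]
4 [251.2 208.1] (array([ 0.3989, -0.1844]), array([251.9, 206.6]), array([46.2, 55.2]))
```

Request:
apply_moves:
  delta_pos:
    - [0.355, 0, 0.02]
    - [0.355, 0, 0.02]
    - [0.355, 0, 0.02]
    - [0.355, 0, 0.02]
    - [0.355, 0.9, 0.02]
    - [0.355, 0.9, 0.02]
    - [0.355, 0.9, 0.02]
    - [0.355, 0.9, 0.02]
  dr:
    - [0, 0, 0]
    - [0, 0, 0]
    - [0, 0, 0]
    - [0, 0, 0]
    - [0, 0, 0]
    - [0, 0, 0]
    - [0, 0, 0]
    - [0, 0, 0]
  jaw: [0.7, 0.7, 0.7, 0.7, 0.7, 0.7, 0.7, 0.7]

```text
time: 49.15
tool_pos: [0.5622, 0.0069, 0.1195]
tool_rot: [-3.139, 0.454, 0.787]
contact_force: [0.2, -0.1, 0.4]
opening: 0.0641
grip_force: 0.0
```

Request:
apply_moves:
  delta_pos:
    - [0, 0.53, 0]
    - [0, 0.53, 0]
    - [0, 0.53, 0]
    - [0, 0.53, 0]
    - [0, 0.53, 0]
    - [0, 0.53, 0]
    - [0, 0.53, 0]
    - [0, 0.53, 0]
  dr:
    - [0, 0, 0]
    - [0, 0, 0]
    - [0, 0, 0]
    - [0, 0, 0]
    - [0, 0, 0]
    - [0, 0, 0]
    - [0, 0, 0]
    - [0, 0, 0]
  jaw: [0.7, 0.7, 0.7, 0.7, 0.7, 0.7, 0.7, 0.7]

```text
time: 49.82
tool_pos: [0.5629, 0.2172, 0.1198]
tool_rot: [-3.141, 0.455, 0.788]
contact_force: [-0.3, -0.0, 0.4]
opening: 0.0645
grip_force: 0.0
```

```bash
python3 look.py w21 '{"2":[0.5397,0.192]}' .065
```

```text
49.8667 [0.5631 0.2164 0.1202] [-3.141  0.454  0.787]
2 [252. 208.] (array([0.543 , 0.1953]), array([251.9, 204. ]), array([47.2, 55.9]))
```

Request:
apply_moves:
  delta_pos:
    - [-0.022, -0.023, -0.07]
    - [-0.042, -0.044, -0.135]
    - [-0.056, -0.059, -0.18]
    - [-0.065, -0.068, -0.21]
    - [-0.069, -0.072, -0.222]
    - [-0.07, -0.0735, -0.225]
    - [-0.07, -0.0735, -0.225]
  dr:
    - [0, 0, 0]
    - [0, 0, 0]
    - [0, 0, 0]
    - [0, 0, 0]
    - [0, 0, 0]
    - [0, 0, 0]
    - [0, 0, 0]
  jaw: [0.7, 0.7, 0.7, 0.7, 0.7, 0.7, 0.7]

```text
time: 50.45
tool_pos: [0.5359, 0.1876, 0.0317]
tool_rot: [-3.141, 0.451, 0.786]
contact_force: [0.5, -0.1, 0.2]
opening: 0.0642
grip_force: 0.0
```

Request:
apply_moves:
  delta_pos:
    - [0, 0, 0]
    - [0, 0, 0]
    - [0, 0, 0]
    - [0, 0, 0]
    - [0, 0, 0]
  dr:
    - [0, 0, 0]
    - [0, 0, 0]
    - [0, 0, 0]
    - [0, 0, 0]
    - [0, 0, 0]
  jaw: [0.5, 0.5, 0.5, 0.5, 0.5]
  force: 15

```text
time: 50.87
tool_pos: [0.5362, 0.1888, 0.0322]
tool_rot: [3.14, 0.45, 0.788]
contact_force: [2.0, -0.5, 5.2]
opening: 0.0535
grip_force: 15.0
```

Request:
apply_moves:
  delta_pos:
    - [0.01, 0.01, 0.03]
    - [0.025, 0.025, 0.076]
    - [0.05, 0.05, 0.15]
    - [0.08, 0.08, 0.235]
    - [0.08, 0.08, 0.235]
    - [0.08, 0.08, 0.235]
  dr:
    - [0, 0, 0]
    - [0, 0, 0]
    - [0, 0, 0]
    - [0, 0, 0]
    - [0, 0, 0]
    - [0, 0, 0]
  jaw: [0.5, 0.5, 0.5, 0.5, 0.5, 0.5]

```text
time: 51.37
tool_pos: [0.5685, 0.2217, 0.1265]
tool_rot: [3.14, 0.447, 0.788]
contact_force: [0.5, -0.3, -2.5]
opening: 0.054
grip_force: 15.0
```

```bash
python3 held.py w22
```

```text
51.4167 [0.5671 0.2209 0.1247] [-3.141  0.451  0.789] 0.054
red held now 0 red w5 209
```

Request:
apply_moves:
  delta_pos:
    - [0, -1, 0]
    - [0, -1, 0]
    - [0, -1, 0]
    - [0, -1, 0]
    - [0, -1, 0]
    - [0, -1, 0]
    - [0, -1, 0]
    - [0, -1, 0]
  dr:
    - [0, 0, 0]
    - [0, 0, 0]
    - [0, 0, 0]
    - [0, 0, 0]
    - [0, 0, 0]
    - [0, 0, 0]
    - [0, 0, 0]
    - [0, 0, 0]
  jaw: [0.5, 0.5, 0.5, 0.5, 0.5, 0.5, 0.5, 0.5]

```text
time: 52.08
tool_pos: [0.5653, -0.1145, 0.1233]
tool_rot: [-3.137, 0.454, 0.79]
contact_force: [0.2, 0.6, -1.6]
opening: 0.0537
grip_force: 15.0
```

Request:
apply_moves:
  delta_pos:
    - [-0.262, -0.18, 0]
    - [-0.262, -0.18, 0]
    - [-0.262, -0.18, 0]
    - [-0.262, -0.18, 0]
    - [-0.262, -0.18, 0]
    - [-0.262, -0.18, 0]
    - [-0.262, -0.18, 0]
  dr:
    - [0, 0, 0]
    - [0, 0, 0]
    - [0, 0, 0]
    - [0, 0, 0]
    - [0, 0, 0]
    - [0, 0, 0]
    - [0, 0, 0]
  jaw: [0.5, 0.5, 0.5, 0.5, 0.5, 0.5, 0.5]

```text
time: 52.67
tool_pos: [0.4632, -0.1841, 0.1247]
tool_rot: [-3.141, 0.451, 0.789]
contact_force: [-0.0, -0.2, -2.4]
opening: 0.0539
grip_force: 15.0
```

Request:
apply_moves:
  delta_pos:
    - [-0.001, 0, -0.08]
    - [-0.003, -0.001, -0.15]
    - [-0.004, -0.002, -0.2]
    - [-0.005, -0.003, -0.23]
    - [-0.005, -0.003, -0.243]
    - [-0.005, -0.003, -0.248]
    - [-0.005, -0.003, -0.248]
  dr:
    - [0, 0, 0]
    - [0, 0, 0]
    - [0, 0, 0]
    - [0, 0, 0]
    - [0, 0, 0]
    - [0, 0, 0]
    - [0, 0, 0]
  jaw: [0.5, 0.5, 0.5, 0.5, 0.5, 0.5, 0.5]

```text
time: 53.25
tool_pos: [0.4613, -0.1857, 0.0263]
tool_rot: [3.141, 0.451, 0.788]
contact_force: [0.5, 0.5, -1.6]
opening: 0.0539
grip_force: 15.0
```

Request:
apply_moves:
  delta_pos:
    - [0, 0, -0.001]
    - [0, 0, -0.001]
    - [0, 0, -0.001]
    - [0, 0, -0.001]
    - [0, 0, -0.001]
  dr:
    - [0, 0, 0]
    - [0, 0, 0]
    - [0, 0, 0]
    - [0, 0, 0]
    - [0, 0, 0]
  jaw: [0.7, 0.7, 0.7, 0.7, 0.7]

```text
time: 53.67
tool_pos: [0.4609, -0.186, 0.0263]
tool_rot: [3.141, 0.451, 0.787]
contact_force: [0.5, -0.1, 0.3]
opening: 0.064
grip_force: 0.0
```

Request:
apply_moves:
  delta_pos:
    - [0.025, 0.025, 0.076]
    - [0.05, 0.05, 0.15]
    - [0.077, 0.077, 0.225]
    - [0.077, 0.077, 0.225]
    - [0.077, 0.077, 0.225]
    - [0.077, 0.077, 0.225]
  dr:
    - [0, 0, 0]
    - [0, 0, 0]
    - [0, 0, 0]
    - [0, 0, 0]
    - [0, 0, 0]
    - [0, 0, 0]
  jaw: [0.7, 0.7, 0.7, 0.7, 0.7, 0.7]

```text
time: 54.17
tool_pos: [0.4909, -0.155, 0.1153]
tool_rot: [-3.141, 0.452, 0.788]
contact_force: [0.2, 0.1, -0.4]
opening: 0.0645
grip_force: 0.0
```

```bash
python3 look.py w23 '{"2":[0.4671,-0.1798]}' .058
```

```text
54.2167 [ 0.4904 -0.1551  0.1148] [-3.139  0.453  0.788]
2 [251.2 206.3] (array([ 0.4683, -0.179 ]), array([251.5, 205.1]), array([46.3, 56.7]))
```

Request:
apply_moves:
  delta_pos:
    - [0.2, 0, 0.012]
    - [0.2, 0, 0.012]
    - [0.2, 0, 0.012]
    - [0.2, 0.77, 0.012]
    - [0.2, 0.77, 0.012]
    - [0.2, 0.77, 0.012]
    - [0.2, 0.77, 0.012]
    - [0.2, 0.77, 0.012]
  dr:
    - [0, 0, 0]
    - [0, 0, 0]
    - [0, 0, 0]
    - [0, 0, 0]
    - [0, 0, 0]
    - [0, 0, 0]
    - [0, 0, 0]
    - [0, 0, 0]
  jaw: [0.7, 0.7, 0.7, 0.7, 0.7, 0.7, 0.7, 0.7]

```text
time: 54.88
tool_pos: [0.5702, 0.0544, 0.119]
tool_rot: [-3.139, 0.454, 0.788]
contact_force: [0.8, 0.6, -0.6]
opening: 0.0645
grip_force: 0.0
```

Request:
apply_moves:
  delta_pos:
    - [0, 0.25, 0]
    - [0, 0.25, 0]
    - [0, 0.25, 0]
    - [0, 0.25, 0]
    - [0, 0.25, 0]
    - [0, 0.25, 0]
  dr:
    - [0, 0, 0]
    - [0, 0, 0]
    - [0, 0, 0]
    - [0, 0, 0]
    - [0, 0, 0]
    - [0, 0, 0]
  jaw: [0.7, 0.7, 0.7, 0.7, 0.7, 0.7]

```text
time: 55.38
tool_pos: [0.5711, 0.1517, 0.1197]
tool_rot: [-3.141, 0.454, 0.787]
contact_force: [0.2, -0.5, 0.1]
opening: 0.0641
grip_force: 0.0
```

```bash
python3 look.py w24 '{"3":[0.547,0.1285]}' .065
```

```text
55.4333 [0.5713 0.1514 0.12  ] [-3.141  0.453  0.786]
3 [249.6 207.6] (array([0.5642, 0.1348]), array([259. , 192.7]), array([76.2, 98.7]))
```

Request:
apply_moves:
  delta_pos:
    - [-0.024, -0.023, -0.07]
    - [-0.045, -0.043, -0.135]
    - [-0.06, -0.058, -0.18]
    - [-0.07, -0.067, -0.209]
    - [-0.074, -0.0715, -0.221]
    - [-0.075, -0.0725, -0.224]
    - [-0.075, -0.0725, -0.224]
  dr:
    - [0, 0, 0]
    - [0, 0, 0]
    - [0, 0, 0]
    - [0, 0, 0]
    - [0, 0, 0]
    - [0, 0, 0]
    - [0, 0, 0]
  jaw: [0.7, 0.7, 0.7, 0.7, 0.7, 0.7, 0.7]

```text
time: 56.02
tool_pos: [0.5419, 0.1234, 0.0313]
tool_rot: [3.141, 0.451, 0.786]
contact_force: [-0.7, -0.5, 0.5]
opening: 0.0644
grip_force: 0.0
```

Request:
apply_moves:
  delta_pos:
    - [0, 0, 0]
    - [0, 0, 0]
    - [0, 0, 0]
    - [0, 0, 0]
    - [0, 0, 0]
  dr:
    - [0, 0, 0]
    - [0, 0, 0]
    - [0, 0, 0]
    - [0, 0, 0]
    - [0, 0, 0]
  jaw: [0.5, 0.5, 0.5, 0.5, 0.5]
  force: 15

```text
time: 56.43
tool_pos: [0.5422, 0.1243, 0.0318]
tool_rot: [3.14, 0.45, 0.788]
contact_force: [1.9, 0.0, 5.2]
opening: 0.0535
grip_force: 15.0
```

Request:
apply_moves:
  delta_pos:
    - [0.01, 0.01, 0.03]
    - [0.025, 0.025, 0.076]
    - [0.05, 0.05, 0.15]
    - [0.08, 0.08, 0.235]
    - [0.08, 0.08, 0.235]
    - [0.08, 0.08, 0.235]
  dr:
    - [0, 0, 0]
    - [0, 0, 0]
    - [0, 0, 0]
    - [0, 0, 0]
    - [0, 0, 0]
    - [0, 0, 0]
  jaw: [0.5, 0.5, 0.5, 0.5, 0.5, 0.5]

```text
time: 56.93
tool_pos: [0.5745, 0.1573, 0.1262]
tool_rot: [3.14, 0.448, 0.788]
contact_force: [-0.2, -0.7, -2.6]
opening: 0.0536
grip_force: 15.0
```

```bash
python3 held.py w25
```

```text
56.9833 [0.5731 0.1566 0.1244] [-3.141  0.451  0.789] 0.0538
red held now 0 red w5 209
```

Request:
apply_moves:
  delta_pos:
    - [0, -1, 0]
    - [0, -1, 0]
    - [0, -1, 0]
    - [0, -1, 0]
    - [0, -1, 0]
    - [0, -1, 0]
    - [0, -1, 0]
    - [0, -1, 0]
  dr:
    - [0, 0, 0]
    - [0, 0, 0]
    - [0, 0, 0]
    - [0, 0, 0]
    - [0, 0, 0]
    - [0, 0, 0]
    - [0, 0, 0]
    - [0, 0, 0]
  jaw: [0.5, 0.5, 0.5, 0.5, 0.5, 0.5, 0.5, 0.5]

```text
time: 57.65
tool_pos: [0.5713, -0.1788, 0.1227]
tool_rot: [-3.136, 0.454, 0.79]
contact_force: [0.4, -0.1, -1.6]
opening: 0.0538
grip_force: 15.0
```

Request:
apply_moves:
  delta_pos:
    - [-0.1025, -0.006, 0]
    - [-0.1025, -0.006, 0]
    - [-0.1025, -0.006, 0]
    - [-0.1025, -0.006, 0]
    - [-0.1025, -0.006, 0]
  dr:
    - [0, 0, 0]
    - [0, 0, 0]
    - [0, 0, 0]
    - [0, 0, 0]
    - [0, 0, 0]
  jaw: [0.5, 0.5, 0.5, 0.5, 0.5]

```text
time: 58.07
tool_pos: [0.5329, -0.1793, 0.1245]
tool_rot: [-3.141, 0.451, 0.788]
contact_force: [1.4, -0.6, -0.9]
opening: 0.0535
grip_force: 15.0
```

Request:
apply_moves:
  delta_pos:
    - [-0.001, 0, -0.08]
    - [-0.003, -0.001, -0.15]
    - [-0.004, -0.002, -0.2]
    - [-0.004, -0.002, -0.23]
    - [-0.004, -0.002, -0.243]
    - [-0.004, -0.002, -0.248]
    - [-0.004, -0.002, -0.248]
  dr:
    - [0, 0, 0]
    - [0, 0, 0]
    - [0, 0, 0]
    - [0, 0, 0]
    - [0, 0, 0]
    - [0, 0, 0]
    - [0, 0, 0]
  jaw: [0.5, 0.5, 0.5, 0.5, 0.5, 0.5, 0.5]

```text
time: 58.65
tool_pos: [0.5316, -0.1802, 0.0261]
tool_rot: [3.141, 0.451, 0.788]
contact_force: [-0.4, 0.7, -1.5]
opening: 0.0536
grip_force: 15.0
```

Request:
apply_moves:
  delta_pos:
    - [0, 0, -0.001]
    - [0, 0, -0.001]
    - [0, 0, -0.001]
    - [0, 0, -0.001]
    - [0, 0, -0.001]
  dr:
    - [0, 0, 0]
    - [0, 0, 0]
    - [0, 0, 0]
    - [0, 0, 0]
    - [0, 0, 0]
  jaw: [0.7, 0.7, 0.7, 0.7, 0.7]

```text
time: 59.07
tool_pos: [0.5311, -0.1804, 0.0259]
tool_rot: [3.141, 0.451, 0.787]
contact_force: [0.1, 0.4, -0.6]
opening: 0.0642
grip_force: 0.0
```

Request:
apply_moves:
  delta_pos:
    - [0.025, 0.025, 0.076]
    - [0.05, 0.05, 0.15]
    - [0.077, 0.077, 0.225]
    - [0.077, 0.077, 0.225]
    - [0.077, 0.077, 0.225]
    - [0.077, 0.077, 0.225]
  dr:
    - [0, 0, 0]
    - [0, 0, 0]
    - [0, 0, 0]
    - [0, 0, 0]
    - [0, 0, 0]
    - [0, 0, 0]
  jaw: [0.7, 0.7, 0.7, 0.7, 0.7, 0.7]

```text
time: 59.57
tool_pos: [0.561, -0.1494, 0.1148]
tool_rot: [-3.14, 0.452, 0.788]
contact_force: [-1.0, -0.0, -0.6]
opening: 0.0642
grip_force: 0.0
```

```bash
python3 look.py w26 '{"3":[0.5371,-0.1745]}' .058
```

```text
59.6167 [ 0.5606 -0.1495  0.1142] [-3.139  0.453  0.789]
3 [251.3 207. ] (array([ 0.5492, -0.1638]), array([252.6, 192.6]), array([59.8, 77.2]))
```

Request:
apply_moves:
  delta_pos:
    - [0.038, 0.598, 0.012]
    - [0.038, 0.598, 0.012]
    - [0.038, 0.598, 0.012]
    - [0.038, 0.598, 0.012]
    - [0.038, 0.598, 0.012]
    - [0.038, 0.598, 0.012]
    - [0.038, 0.598, 0.012]
    - [0.038, 0.598, 0.012]
  dr:
    - [0, 0, 0]
    - [0, 0, 0]
    - [0, 0, 0]
    - [0, 0, 0]
    - [0, 0, 0]
    - [0, 0, 0]
    - [0, 0, 0]
    - [0, 0, 0]
  jaw: [0.7, 0.7, 0.7, 0.7, 0.7, 0.7, 0.7, 0.7]

```text
time: 60.28
tool_pos: [0.576, 0.0908, 0.1185]
tool_rot: [-3.139, 0.454, 0.791]
contact_force: [-0.6, -0.9, -0.7]
opening: 0.0642
grip_force: 0.0
```

```bash
python3 look.py w27 '{"1":[0.552,0.0652]}' .065; python3 - <<'E'
from h import *
im=cv2.imread('pics/w27.png'); print(im[208,225:285:3].tolist()[::2]); print(im[170:235:4,250].tolist())
print(lid(im,PP('w27'),(.552,.0652),.065,tol=10))
E
```

```text
60.3333 [0.576  0.0894 0.1187] [-3.14   0.454  0.789]
1 [251.6 209.9] (array([0.5164, 0.1866]), array([ 94.6, 147.2]), array([120.5, 390.1]))
[[236, 244, 248], [228, 236, 242], [227, 236, 242], [227, 236, 242], [227, 235, 242], [225, 235, 241], [226, 235, 241], [226, 234, 241], [224, 234, 240], [227, 235, 242]]
[[172, 200, 228], [172, 200, 228], [171, 200, 230], [194, 214, 231], [230, 238, 244], [236, 244, 248], [227, 236, 242], [228, 236, 242], [227, 236, 242], [227, 236, 242], [226, 235, 242], [226, 235, 241], [226, 235, 241], [224, 234, 240], [225, 233, 240], [178, 191, 208], [62, 102, 160]]
(array([0.553, 0.065]), array([252.6, 209.4]), array([40. , 56.3]))
```

Request:
apply_moves:
  delta_pos:
    - [-0.024, -0.024, -0.07]
    - [-0.045, -0.045, -0.132]
    - [-0.06, -0.06, -0.177]
    - [-0.07, -0.07, -0.205]
    - [-0.074, -0.0745, -0.217]
    - [-0.075, -0.0755, -0.22]
    - [-0.075, -0.0755, -0.22]
  dr:
    - [0, 0, 0]
    - [0, 0, 0]
    - [0, 0, 0]
    - [0, 0, 0]
    - [0, 0, 0]
    - [0, 0, 0]
    - [0, 0, 0]
  jaw: [0.7, 0.7, 0.7, 0.7, 0.7, 0.7, 0.7]

```text
time: 60.92
tool_pos: [0.5469, 0.0585, 0.0322]
tool_rot: [-3.141, 0.452, 0.786]
contact_force: [0.1, 0.7, 0.8]
opening: 0.0644
grip_force: 0.0
```

Request:
apply_moves:
  delta_pos:
    - [0, 0, 0]
    - [0, 0, 0]
    - [0, 0, 0]
    - [0, 0, 0]
    - [0, 0, 0]
  dr:
    - [0, 0, 0]
    - [0, 0, 0]
    - [0, 0, 0]
    - [0, 0, 0]
    - [0, 0, 0]
  jaw: [0.5, 0.5, 0.5, 0.5, 0.5]
  force: 15

```text
time: 61.33
tool_pos: [0.5475, 0.0596, 0.0329]
tool_rot: [3.14, 0.45, 0.788]
contact_force: [1.6, 0.4, 5.2]
opening: 0.0537
grip_force: 15.0
```

Request:
apply_moves:
  delta_pos:
    - [0.01, 0.01, 0.03]
    - [0.025, 0.025, 0.076]
    - [0.05, 0.05, 0.15]
    - [0.08, 0.08, 0.235]
    - [0.08, 0.08, 0.235]
    - [0.08, 0.08, 0.235]
  dr:
    - [0, 0, 0]
    - [0, 0, 0]
    - [0, 0, 0]
    - [0, 0, 0]
    - [0, 0, 0]
    - [0, 0, 0]
  jaw: [0.5, 0.5, 0.5, 0.5, 0.5, 0.5]

```text
time: 61.83
tool_pos: [0.58, 0.0925, 0.1274]
tool_rot: [3.139, 0.448, 0.788]
contact_force: [-0.9, 0.8, -3.2]
opening: 0.0539
grip_force: 15.0
```

```bash
python3 held.py w28
```

```text
61.8833 [0.5786 0.0919 0.1256] [-3.141  0.451  0.789] 0.0537
red held now 0 red w5 209
```

Request:
apply_moves:
  delta_pos:
    - [0.0575, -0.665, 0]
    - [0.0575, -0.665, 0]
    - [0.0575, -0.665, 0]
    - [0.0575, -0.665, 0]
    - [0.0575, -0.665, 0]
    - [0.0575, -0.665, 0]
    - [0.0575, -0.665, 0]
    - [0.0575, -0.665, 0]
  dr:
    - [0, 0, 0]
    - [0, 0, 0]
    - [0, 0, 0]
    - [0, 0, 0]
    - [0, 0, 0]
    - [0, 0, 0]
    - [0, 0, 0]
    - [0, 0, 0]
  jaw: [0.5, 0.5, 0.5, 0.5, 0.5, 0.5, 0.5, 0.5]

```text
time: 62.55
tool_pos: [0.5998, -0.1793, 0.1239]
tool_rot: [-3.138, 0.454, 0.783]
contact_force: [0.1, 0.3, -2.4]
opening: 0.0537
grip_force: 15.0
```

Request:
apply_moves:
  delta_pos:
    - [0, 0, 0]
    - [0, 0, 0]
    - [0, 0, 0]
  dr:
    - [0, 0, 0]
    - [0, 0, 0]
    - [0, 0, 0]
  jaw: [0.5, 0.5, 0.5]

```text
time: 62.8
tool_pos: [0.6014, -0.1729, 0.1253]
tool_rot: [-3.139, 0.452, 0.79]
contact_force: [-0.7, -0.5, -1.7]
opening: 0.0537
grip_force: 15.0
```

Request:
apply_moves:
  delta_pos:
    - [0, -0.001, -0.08]
    - [0, -0.002, -0.15]
    - [-0.001, -0.003, -0.2]
    - [-0.001, -0.0035, -0.23]
    - [-0.001, -0.0035, -0.242]
    - [-0.001, -0.0035, -0.247]
    - [-0.001, -0.0035, -0.247]
  dr:
    - [0, 0, 0]
    - [0, 0, 0]
    - [0, 0, 0]
    - [0, 0, 0]
    - [0, 0, 0]
    - [0, 0, 0]
    - [0, 0, 0]
  jaw: [0.5, 0.5, 0.5, 0.5, 0.5, 0.5, 0.5]

```text
time: 63.38
tool_pos: [0.602, -0.1755, 0.028]
tool_rot: [3.141, 0.451, 0.788]
contact_force: [-0.2, -0.5, -2.8]
opening: 0.0539
grip_force: 15.0
```

Request:
apply_moves:
  delta_pos:
    - [0, 0, -0.001]
    - [0, 0, -0.001]
    - [0, 0, -0.001]
    - [0, 0, -0.001]
    - [0, 0, -0.001]
  dr:
    - [0, 0, 0]
    - [0, 0, 0]
    - [0, 0, 0]
    - [0, 0, 0]
    - [0, 0, 0]
  jaw: [0.7, 0.7, 0.7, 0.7, 0.7]

```text
time: 63.8
tool_pos: [0.6017, -0.176, 0.0276]
tool_rot: [3.141, 0.451, 0.787]
contact_force: [-0.5, 1.1, 0.9]
opening: 0.0637
grip_force: 0.0
```

Request:
apply_moves:
  delta_pos:
    - [0.025, 0.025, 0.076]
    - [0.05, 0.05, 0.15]
    - [0.077, 0.077, 0.225]
    - [0.077, 0.077, 0.3]
    - [0.077, 0.077, 0.4]
    - [0.077, 0.077, 0.45]
  dr:
    - [0, 0, 0]
    - [0, 0, 0]
    - [0, 0, 0]
    - [0, 0, 0]
    - [0, 0, 0]
    - [0, 0, 0]
  jaw: [0.7, 0.7, 0.7, 0.7, 0.7, 0.7]

```text
time: 64.3
tool_pos: [0.6333, -0.145, 0.212]
tool_rot: [3.136, 0.449, 0.786]
contact_force: [-0.4, 0.3, 1.8]
opening: 0.0641
grip_force: 0.0
```

Request:
apply_moves:
  delta_pos:
    - [-0.48, 0.06, 0.26]
    - [-0.48, 0.06, 0.26]
    - [-0.48, 0.06, 0.26]
    - [-0.48, 0.06, 0.26]
    - [-0.48, 0.06, 0.26]
    - [-0.48, 0.06, 0.26]
    - [-0.48, 0.06, 0.26]
    - [-0.48, 0.06, 0.26]
  dr:
    - [0, 0, 0]
    - [0, 0, 0]
    - [0, 0, 0]
    - [0, 0, 0]
    - [0, 0, 0]
    - [0, 0, 0]
    - [0, 0, 0]
    - [0, 0, 0]
  jaw: [0.7, 0.7, 0.7, 0.7, 0.7, 0.7, 0.7, 0.7]

```text
time: 64.97
tool_pos: [0.4407, -0.1212, 0.3114]
tool_rot: [3.14, 0.45, 0.787]
contact_force: [0.1, 0.3, -0.9]
opening: 0.0642
grip_force: 0.0
```

```bash
python3 look.py w29 '{"1":[0.6069,-0.1688],"3":[0.5371,-0.1745],"2":[0.4671,-0.1798],"4":[0.3972,-0.1853]}' .058; python3 -c "
import cv2
a=cv2.imread('pics/w29.png')[0:220]; cv2.imwrite('pics/w29c.png',cv2.resize(a,(800,344),interpolation=cv2.INTER_CUBIC))"
```

```text
65.0167 [ 0.441  -0.1212  0.3105] [-3.142  0.451  0.788]
1 [384.   11.7] (array([ 0.6081, -0.1695]), array([385.3,  11.3]), array([41.7, 55. ]))
3 [334.9  61.6] (array([ 0.5357, -0.1695]), array([331.7,  59.5]), array([43.1, 49.9]))
2 [294.2 102.7] (array([ 0.4664, -0.182 ]), array([294.8, 104.1]), array([32.9, 36.1]))
4 [260.3 137. ] (array([ 0.3976, -0.1869]), array([261.2, 137.5]), array([29.1, 30.7]))
```

View pics/w29c.png

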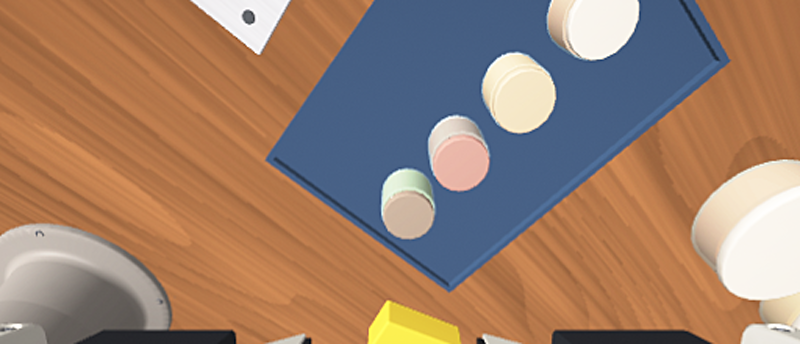

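The final view shows all four pots upright in a straight row on the spots, with no red visible and each lid within about 2 mm of its spot. One last check of the clamp and bystanders, then hand-in.

```bash
python3 - <<'E'
from h import *
im,P=snap('top','tend.png'); a=cv2.imread('pics/top0.png').astype(int); b=cv2.imread('pics/tend.png').astype(int)
for n,(x0,y0,x1,y1) in dict(timer=(158,125,182,148),spoon=(200,95,225,155),jar=(255,115,273,140),dish=(355,135,402,182),bowl=(156,250,182,275),mug=(108,235,143,270),butter=(325,253,365,282)).items():
    d=np.abs(a-b).max(2)[y0:y1,x0:x1]; print(n,round(d.mean(),1),int((d>50).sum()))
h=cv2.cvtColor(b.astype(np.uint8),cv2.COLOR_BGR2HSV).astype(int); m=np.zeros(h.shape[:2],np.uint8); m[205:290,175:225]=((h[:,:,0]<8)&(h[:,:,1]>150))[205:290,175:225]
n,l,st,c=cv2.connectedComponentsWithStats(m); print([(int(st[i,4]),c[i].round(0).tolist()) for i in range(1,n) if st[i,4]>8], 'expected knob open',proj('top',[.2905,.1375,.091],P)[0].round(0))
E
```

```text
timer 3.5 0
spoon 11.3 135
jar 25.3 97
dish 3.5 0
bowl 3.5 0
mug 3.4 0
butter 5.6 26
[] expected knob open [206. 263.]
```

```bash
python3 - <<'E'
from h import *
im,P=snap('side','send.png'); a=cv2.imread('pics/side0.png').astype(int); b=cv2.imread('pics/send.png').astype(int)
for n,(x0,y0,x1,y1) in dict(jar=(195,168,215,200),spoon=(145,200,192,240),timer=(128,244,156,270),bowl=(256,308,292,340),dish=(268,120,306,158)).items():
    d=np.abs(a-b).max(2)[y0:y1,x0:x1]; print(n,round(d.mean(),1),int((d>50).sum()))
print('knob',proj('side',[.2905,.1375,.091],P)[0].round(0)); u,v=proj('side',[.2905,.1375,.091],P)[0].astype(int); print(b[v-6:v+7:3,u-6:u+7:3,::-1].tolist())
t=cv2.imread('pics/tend.png').astype(int); print('top at jar',t[118:140:5,264].tolist())
E
```

```text
jar 6.2 0
spoon 6.2 0
timer 7.4 0
bowl 7.2 0
dish 41.6 445
knob [300. 273.]
[[[145, 37, 30], [117, 51, 37], [145, 29, 26], [144, 27, 24], [119, 50, 33]], [[176, 40, 35], [138, 31, 28], [147, 28, 24], [134, 22, 18], [108, 45, 30]], [[135, 50, 34], [168, 31, 23], [156, 25, 21], [122, 26, 23], [109, 67, 42]], [[120, 62, 40], [169, 38, 32], [172, 36, 29], [130, 44, 31], [112, 75, 46]], [[111, 77, 50], [125, 71, 46], [140, 65, 41], [120, 71, 43], [111, 77, 46]]]
top at jar [[78, 106, 142], [38, 33, 33], [77, 79, 80], [140, 146, 149], [148, 154, 157]]
```

The side view shows jar, spoon, timer and bowl unchanged; where the arm hides the dish there, the top view shows it unmoved. The red knob is exactly where it should be with the clamp open. Handing in.

```bash
python3 -c "
from cell import job
print(job.hand_in())"
```

```text
the job is handed in; nothing more can be done
None
```

I pressed all four pots closed together with the clamp locked for about three seconds, put them back on the tray in a straight row, one per pale spot, left the clamp fully open, and handed the job in.

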